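# Load the rubber magazine through its window

### The arm

A 7-joint arm with a two-finger parallel gripper is mounted at the origin on a cart in front of the work surface, level with it; the furniture and walls round the work are solid. World frame = base frame: x ahead of the robot, y to its left, z up, the work surface at z = 0. Lengths are in m, angles in rad, forces in N, time in s.
With the tool pointing down it reaches from about 0.425 to 0.95 m from the base axis. Payload 16.7 kg.
Tool frame: the origin (TCP) lies between the finger pads; the fingertips stand 11 mm ahead of it and the grasp point (between the pads) lies 8 mm behind it (arm.tips_ahead is the distance from the TCP to the fingertips, in m); y points along the fingers, x is the direction in which the jaws open and shut, and the axes are right-handed (so a half turn about y gives the same grasp; the last joint's range is limited). The gripper opens to 94 mm and grips with 3 to 60 N. Pads are 16 mm wide; open, the fingers measure 119 mm over their backs; the gripper's body (75 mm by 177 mm) begins 78 mm behind the grasp point.
Start: joints at [1.091, 0.426, 0.074, 1.606, -0.034, 1.111, -0.067], TCP at [0.219, -0.639, 0.216] pointing down, gripper open.
Joint ranges: [-2.85, 2.85], [-0.5, 2.14], [-1.23, 1.37], [0.21, 2.46], [-1.02, 4.16], [0.16, 2.05], [-2.73, 2.73]. Speed limits (rad/s): [1.89, 1.89, 2.39, 2.39, 3.01, 3.01, 3.01].

### API

Orientations are given as [roll, pitch, yaw] about the fixed x, y, z axes, in that order (R = Rz(yaw) Ry(pitch) Rx(roll)).
In Python, from rig import arm, optics, workorder gives the robot as it stands. The module is installed in compiled form; this text tells all that it offers.
- The arm moves only by the tool step_arm, never from a script. Its argument "commands" is a list that holds one entry, the list of rows, each a list of 7 numbers: the shift along the tool's x, y, z in mm, then the turn, a rotation vector about the tool's x, y, z in rad, then the gripper's target within -1 to 1 (fully open at 1, half-way at 0, shut at -1). A call has 1 to 12 rows; each row is the pose to reach, as a shift and turn from the pose commanded when the call began, along the tool's axes at that moment; what a row does not reach only later rows make up. A row lasts 1/12 s, in which the tool goes at most 41.7 mm and 7.16 degrees, less where a joint would pass 70% of its speed; a pose out of reach is approached as far as the arm can. A call with a gripper value outside its range is refused whole. The fingers move at their own pace and stop on an object; "newtons" is the grip in N (left out, the last holds). Time passes only in rows, so rows that repeat a pose let the fingers close. It gives the time, the measured TCP pose, the force and the opening at its end, in the units of the state.
- arm.read_state(): the state, without advancing time (a new reading comes with each control period).
- optics.get_image(name): name is "side" or "top"; returns a dict with "image" (384x512x3 uint8, red, green, blue), "range_z" (384x512 float32, m along the optical axis (not along the pixel's ray), 0 where there is no reading), "fov_y" (degrees; the focal length in pixels is half the picture's height over the tangent of half this angle, whatever the lens; pixels are square), "cx", "cy" (the principal point, pixels), "dist" ([k1, k2, p1, p2, k3] as OpenCV has them; the pictures are not rectified), "R" (3x3) and "t" (3): a world point X has camera coordinates R X + t. Camera axes: x right, y down, z forward; pixel columns grow to the right and rows downward; lengths in m; the calibration is good to about 2 mm. A picture is of the moment at which its call begins.
- workorder.hand_in(): hands the job in, once; it reports no verdict.
The state is a dict: "clock": time; "joints": joint angles; "joint_velocities": joint speeds; "joint_torque": joint torques, N m; "tcp_pos": TCP position; "eef_rot": TCP orientation; "force": force on the tool from outside, world axes, zero at the start; "moment": the same for the moment, N m; "width": opening from 0.0 (shut) to 1.0 (fully open).
Only numpy, scipy, OpenCV 4.12 (cv2) and the standard library are available. Lean on these libraries where they do the work, as an engineer would, in place of code of your own. Each camera call takes 0.05 s, during which the arm holds its last target.

### The job

Load every round rubber rod lying on the table into the magazine's shuttle, one lying flat in each pocket, through the window in the cover; only the pocket under the window can be reached, so pinch the sprung latch tab on the shuttle's upright grip to slide it from detent to detent. It stands empty at home, its last detent, with no pocket in the window. When all the rods are in, slide it fully home again (to the left end, seen from the robot), let the tab latch again, and then lower the hinged lid shut over the window. Leave the other things on the table where they are.

Things in the scene. Friction and masses are not known exactly. Their poses are not given: they have to be found in the camera images.
- window (a point): Centre of the loading window, at the top of the white cover, 32 mm above the table. The magazine is a flat fixed housing 124 mm deep (x) and 284 mm wide (y). Axes: x away from the robot, y to the left (the way the shuttle steps), z up. The window is 62 mm wide in y and 74 mm long in x; the cover plates on either side (underside 28 mm up) hide the rest of the tray.
- shuttle (a joint): Shuttle position along +y, m: 0, 0.045, 0.090 and 0.135 (last detent, home, end stop; it starts here, empty). At 0, 0.045, 0.090 pocket 0, 1, 2 is centred under the window; at home all are under the left cover. Friction 2 N. A pawl on the tab locks it at each detent with 2 mm of play; if the tab is let go between detents, it slides on until the pawl drops into the next notch.
- tab (a joint): Press of the latch tab, m: 0 out (latched when at a detent), 0.007 fully pressed (toward +x). The pawl is free of the rack from 0.005 on; the spring takes 2.8 N at first, 5.6 N at full press. Between detents the released tab stays at about 0.005.
- grip (a point): Centre of the shuttle's grip in front of the cover: two upright plates 24 mm wide (y), from 20 to 66 mm above the table, 26 mm over their outer faces in x with the tab out, 19 mm when pressed. The far black plate is rigid with the shuttle, the near steel plate is the latch tab. Point midway between the outer faces with the tab out, 52 mm up. Pinch from above along x with 20 to 30 N.
- tab_face (a point): Centre of the latch tab's outer face (toward the robot), 52 mm above the table; pressing pushes it along the magazine's +x. Fingers that stay above 32 mm clear the cover behind the grip.
- pocket0 (a point): Where a rod's centre lies when it rests in pocket 0, 18 mm above the table (tray floor at 12 mm); axes as window, moves with the shuttle. A pocket is 66 mm long (x) and 20 mm wide (y), between ridges 6 mm high that stand only near its ends (16 to 33 mm from its centre); the middle 32 mm is clear for the fingers down to the floor. Rods lie along x.
- pocket1 (a point): The same for pocket 1, 45 mm to the right (-y) of pocket 0.
- pocket2 (a point): The same for pocket 2, 90 mm to the right (-y) of pocket 0.
- lid (a joint): Angle of the window's lid in rad: 0 shut flat over the window, about 2.2 as it stands open at the start, leaning back over the right cover, 2.4 the stop. A stiff hinge (0.03 N m) holds it at any angle; it takes under 1 N at the edge to move.
- lid_hinge (a point): Middle of the lid's hinge line, at the right-hand (-y) edge of the window, 34 mm from its centre and 33.5 mm above the table; the line runs along the magazine's x. Axes as those of window.
- lid_edge (a point): Middle of the lid's free edge, 76 mm from the hinge line: the end of a lip 28 mm wide and 5 mm thick. The lid is a grey plate 72 mm long in x, 3 mm thick.
- rod0_mid (a point): round rubber rod 0: pink, 12 mm thick and 58 mm long, lying on the table (it does not roll); point at its centre, y along its length. Two or three of the three rods are present in a run; an absent rod reads None
- rod1_mid (a point): round rubber rod 1: grey, 12 mm thick and 54 mm long, lying on the table (it does not roll); point at its centre, y along its length. Two or three of the three rods are present in a run; an absent rod reads None
- rod2_mid (a point): round rubber rod 2: pink, 12 mm thick and 58 mm long, lying on the table (it does not roll); point at its centre, y along its length. Two or three of the three rods are present in a run; an absent rod reads None
- chuck: bystander: red stepped chuck 14x58x14 mm, to be left alone; origin under its centre, y along its length
- block: bystander: rectangular eraser block 25x52x18 mm with a blue sleeve, to be left alone; origin under its centre, y along its length
- sharpener: bystander: metal pencil sharpener 15x25x14 mm, to be left alone; origin under its centre
- pot: bystander: screw-lid pot, 45 mm across and 43 mm high, behind the magazine, to be left alone; origin under its centre
- tile: bystander: black reference tile 62x88x13 mm, behind the magazine, to be left alone; origin under its centre

How it is judged:
On the way, in this order (a step that is already met when the one before it is completed fails the run):
1. all the rods lie in pockets of the shuttle (((x of rod0_mid in the frame of pocket0 between -0.008 and 0.008 m and y of rod0_mid in the frame of pocket0 between -0.006 and 0.006 m and z of rod0_mid in the frame of pocket0 between -0.003 and 0.003 m) or (x of rod0_mid in the frame of pocket1 between -0.008 and 0.008 m and y of rod0_mid in the frame of pocket1 between -0.006 and 0.006 m and z of rod0_mid in the frame of pocket1 between -0.003 and 0.003 m) or (x of rod0_mid in the frame of pocket2 between -0.008 and 0.008 m and y of rod0_mid in the frame of pocket2 between -0.006 and 0.006 m and z of rod0_mid in the frame of pocket2 between -0.003 and 0.003 m)) and angle between the y axis of each of rod0_mid, rod1_mid, rod2_mid and the x axis of pocket0, either way round below 0.2 rad and ((x of rod1_mid in the frame of pocket0 between -0.008 and 0.008 m and y of rod1_mid in the frame of pocket0 between -0.006 and 0.006 m and z of rod1_mid in the frame of pocket0 between -0.003 and 0.003 m) or (x of rod1_mid in the frame of pocket1 between -0.008 and 0.008 m and y of rod1_mid in the frame of pocket1 between -0.006 and 0.006 m and z of rod1_mid in the frame of pocket1 between -0.003 and 0.003 m) or (x of rod1_mid in the frame of pocket2 between -0.008 and 0.008 m and y of rod1_mid in the frame of pocket2 between -0.006 and 0.006 m and z of rod1_mid in the frame of pocket2 between -0.003 and 0.003 m)) and ((x of rod2_mid in the frame of pocket0 between -0.008 and 0.008 m and y of rod2_mid in the frame of pocket0 between -0.006 and 0.006 m and z of rod2_mid in the frame of pocket0 between -0.003 and 0.003 m) or (x of rod2_mid in the frame of pocket1 between -0.008 and 0.008 m and y of rod2_mid in the frame of pocket1 between -0.006 and 0.006 m and z of rod2_mid in the frame of pocket1 between -0.003 and 0.003 m) or (x of rod2_mid in the frame of pocket2 between -0.008 and 0.008 m and y of rod2_mid in the frame of pocket2 between -0.006 and 0.006 m and z of rod2_mid in the frame of pocket2 between -0.003 and 0.003 m))), for 0.2 s.
2. the shuttle is home at its last detent with the tab out again (value of joint shuttle above 0.132 m and value of joint tab below 0.0025 m), for 0.2 s.
3. the lid is shut (value of joint lid below 0.06 rad), for 0.2 s.
At the end, for the whole second after the job is handed in: Every rod present lies flat in its own pocket (centre within 8 mm along, 6 mm across and 3 mm in height of the pocket's point, within 0.2 rad of the pocket's direction); the shuttle is at its last detent (over 0.132 m) with the tab out (under 2.5 mm); the lid is shut (under 0.06 rad) (all of step 1 and all of step 2 and value of joint lid below 0.06 rad); the robot touches nothing.
It fails at once if a bystander (chuck) is moved more than 3 cm (distance of chuck from where it was at the start of the episode above 0.03 m).
It fails at once if a bystander (block) is moved more than 3 cm (distance of block from where it was at the start of the episode above 0.03 m).
It fails at once if a bystander (sharpener) is moved more than 3 cm (distance of sharpener from where it was at the start of the episode above 0.03 m).
It fails at once if a bystander (pot) is moved more than 3 cm (distance of pot from where it was at the start of the episode above 0.03 m).
It fails at once if a bystander (tile) is moved more than 3 cm (distance of tile from where it was at the start of the episode above 0.03 m).
Of rod0, rod1, rod2 only 2 to 3 are there at a start; the rules pass over those that are not, and their reading is None.
At some moment in a run one of rod0, rod1, rod2 may be knocked a few centimetres aside while the robot is not near it.
Once in a run the grip may slacken for a moment while it holds something.
It also fails if it takes over 210 s, if anything falls off the work surface, if the arm or the gripper's body presses on something with over 40 N, if the wrist force passes 120 N, or if a joint passes its speed limit or range.

## Working session

There is one attempt and no reset: what is moved stays moved. The work goes in short steps, Python scripts to look and compute and a tool call to move; the robot and the scene stay as the last step left them, time stands still between calls to the robot, and variables do not carry over. Pictures are saved under pics/ and viewed, and the job is handed in when it is done.

Besides the shell and the picture viewer there is one more tool, called after "Emit:" by a JSON object that holds its "name" and its "arguments". step_arm: Moves the arm, as the interface text tells. Its arguments: {"type":"object","properties":{"commands":{"type":"array","items":{"type":"array","items":{"type":"array","items":{"type":"number"}}}},"newtons":{"type":"number"}},"required":["commands"]}

```bash
mkdir -p pics; cat > h.py <<'E'
import numpy as np, cv2
from rig import arm, optics, workorder
def snap(name,fn=None):
    d=optics.get_image(name)
    if fn: cv2.imwrite('pics/'+fn+'.png',d['image'][:,:,::-1])
    np.savez('last_'+name,**{k:np.array(v) for k,v in d.items()})
    return d
def load(name):
    z=np.load('last_'+name+'.npz'); return {k:z[k] for k in z}
def K(d):
    f=d['image'].shape[0]/2/np.tan(np.radians(float(d['fov_y']))/2)
    return np.array([[f,0,float(d['cx'])],[0,f,float(d['cy'])],[0,0,1]])
def ray(d,u,v):
    p=cv2.undistortPoints(np.array([[[u,v]]],float),K(d),np.array(d['dist'],float))[0,0]
    return np.array([p[0],p[1],1.])
def onz(d,u,v,z):
    r=d['R'].T@ray(d,u,v); c=-d['R'].T@d['t']; return c+r*(z-c[2])/r[2]
def dep(d,u,v):
    Z=d['range_z'][int(round(v)),int(round(u))]; return d['R'].T@(ray(d,u,v)*Z-d['t'])
def proj(d,X):
    rv=cv2.Rodrigues(np.array(d['R'],float))[0]
    return cv2.projectPoints(np.array([X],float),rv,np.array(d['t'],float),K(d),np.array(d['dist'],float))[0][0,0]
def crop(d,u0,v0,u1,v1,s,fn):
    im=d['image'][v0:v1,u0:u1,::-1]; cv2.imwrite('pics/'+fn+'.png',cv2.resize(im,None,fx=s,fy=s,interpolation=cv2.INTER_CUBIC))
E
python3 - <<'E'
from h import *
for n in('top','side'):
    d=snap(n,n+'0'); print(n,d['fov_y'],-d['R'].T@d['t'],d['R'].round(3).tolist())
s=arm.read_state(); print(s['tcp_pos'],s['eef_rot'],s['clock'],s['width'],arm.tips_ahead)
E
```

```text
top 56.4250754865265 [ 0.41459521 -0.01434741  1.09809309] [[-0.011, -1.0, -0.021], [-0.983, 0.015, -0.185], [0.185, 0.018, -0.983]]
side 47.66723008778201 [ 0.5485088  -1.0657527   0.99907916] [[0.999, -0.03, 0.023], [-0.002, -0.65, -0.76], [0.037, 0.759, -0.65]]
[ 0.21842862 -0.63828098  0.21585731] [-1.57089592e+00  1.12882893e-03 -1.24107071e+00] 0.1 0.9980853794001506 0.011
```

View pics/top0.png

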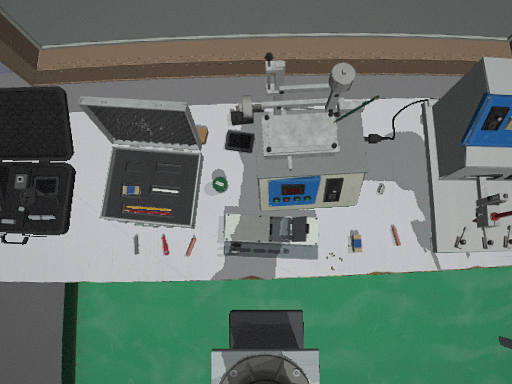

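View pics/side0.png

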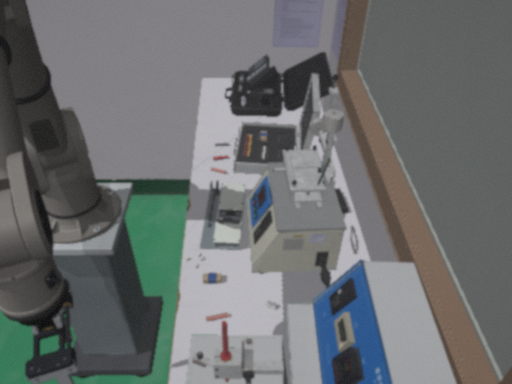

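```bash
python3 - <<'E'
from h import *
d=load('top')
crop(d,215,205,325,265,7,'c1'); crop(d,120,220,210,265,8,'c2'); crop(d,320,170,420,270,6,'c3')
for p in [(137,243),(166,244),(191,245),(355,241),(396,235),(381,188),(220,183),(224,214),(224,240),(318,217)]: print(p,onz(d,*p,0.01).round(3),dep(d,*p).round(3))
s=load('side'); crop(s,190,170,270,260,6,'c4')
E
```

```text
(137, 243) [0.467 0.387 0.01 ] [0.467 0.387 0.009]
(166, 244) [0.463 0.295 0.01 ] [0.463 0.294 0.014]
(191, 245) [0.46  0.218 0.01 ] [0.46  0.218 0.009]
(355, 241) [ 0.466 -0.28   0.01 ] [ 0.465 -0.277  0.023]
(396, 235) [ 0.481 -0.408  0.01 ] [ 0.481 -0.407  0.013]
(381, 188) [ 0.628 -0.371  0.01 ] [ 0.627 -0.369  0.016]
(220, 183) [0.651 0.131 0.01 ] [0.644 0.126 0.043]
(224, 214) [0.554 0.117 0.01 ] [0.555 0.118 0.002]
(224, 240) [0.474 0.117 0.01 ] [0.473 0.114 0.033]
(318, 217) [ 0.541 -0.17   0.01 ] [ 0.542 -0.172 -0.001]
```

View pics/c1.png

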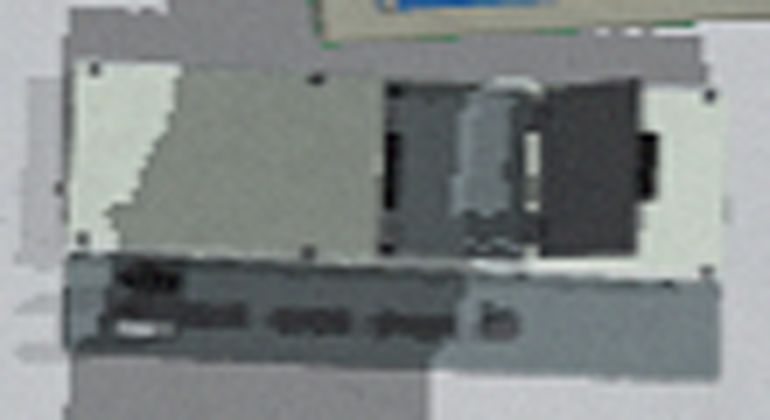

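View pics/c2.png

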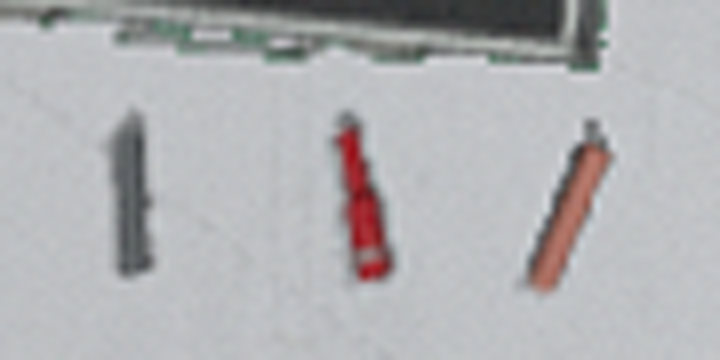

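View pics/c3.png

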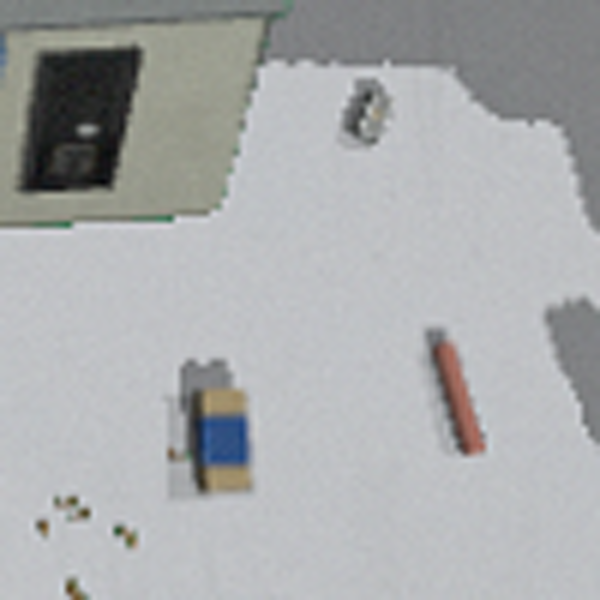

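View pics/c4.png

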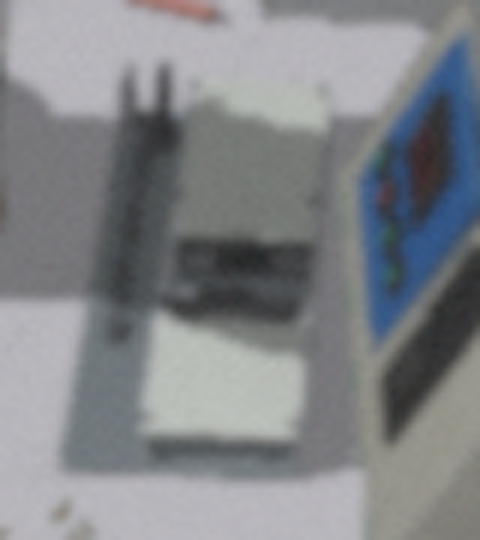

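```bash
python3 - <<'E'
from h import *
d=load('top')
P=lambda u,v,z:onz(d,215+u/7,205+v/7,z)[:2].round(4)
print('cover TL TR BR BL',P(70,62,.032),P(722,90,.032),P(720,278,.032),P(68,252,.032))
print('front BL, BR low',P(68,348,.0),P(720,380,.0))
print('win L top/bot',P(386,83,.032),P(384,258,.032),'R',P(527,85,.032),P(525,262,.032))
print('grip far',P(150,275,.066),'near',P(143,327,.066))
# cloud
H,W=d['range_z'].shape
uu,vv=np.meshgrid(np.arange(W),np.arange(H))
p=cv2.undistortPoints(np.stack([uu,vv],-1).reshape(-1,1,2).astype(float),K(d),d['dist']).reshape(H,W,2)
Z=d['range_z'];X=np.dstack([p[...,0]*Z,p[...,1]*Z,Z])-d['t'];X=X@d['R']
np.set_printoptions(linewidth=250,suppress=True)
print('table z',np.median(X[225:235,330:345,2]))
print((X[210:262,222:322:4,2]*1000).round().astype(int))
s=load('side')
Q=lambda u,v,z:onz(s,190+u/6,170+v/6,z)[:2].round(4)
print('side grip far top',Q(164,70,.066),'near',Q(130,70,.066)); print('cover R corners side',Q(143,434,.032),Q(303,440,.032),Q(325,100,.032))
E
```

```text
cover TL TR BR BL [0.5515 0.1117] [ 0.5355 -0.1674] [ 0.4557 -0.1636] [0.4702 0.1121]
front BL, BR low [0.4303 0.1158] [ 0.4131 -0.1665]
win L top/bot [ 0.5406 -0.0239] [ 0.4662 -0.0219] R [ 0.5389 -0.0841] [ 0.4637 -0.0814]
grip far [0.4587 0.0743] near [0.4376 0.0772]
table z 0.00042335716070583977
[[ 0  3 -1 ... -2  0  1]
 [ 2  0  2 ...  2  1  0]
 [-1 -2  1 ... -1  1 -1]
 ...
 [ 3  1  0 ...  5  7  0]
 [ 2  1 -3 ...  2  0 -1]
 [ 5  0 -1 ...  0  2  0]]
side grip far top [0.4621 0.0771] near [0.443  0.0771]
cover R corners side [ 0.4609 -0.1693] [ 0.541  -0.1741] [0.5529 0.0911]
```

```bash
cat > ov.py <<'E'
from h import *
def overlay(d,box,s,fn,wx,wy,th,sh=0.135,gx=-0.061,gy=-0.0095):
    u0,v0,u1,v1=box
    im=cv2.resize(np.ascontiguousarray(d['image'][v0:v1,u0:u1,::-1]),None,fx=s,fy=s,interpolation=cv2.INTER_CUBIC)
    R=np.array([[np.cos(th),-np.sin(th)],[np.sin(th),np.cos(th)]])
    def pt(x,y,z):
        X=R@[x,y]+[wx,wy]; q=proj(d,[X[0],X[1],z]); return tuple(int(round(c)) for c in ((q-[u0,v0]+.5)*s-.5))
    def poly(ps,c,close=True):
        ps=[pt(*p) for p in ps]
        cv2.polylines(im,[np.array(ps)],close,c,1)
    rect=lambda x0,x1,y0,y1,z:[(x0,y0,z),(x1,y0,z),(x1,y1,z),(x0,y1,z)]
    poly(rect(-.037,.037,-.031,.031,.032),(0,0,255))
    for i in range(3):
        poly(rect(-.033,.033,sh-.045*i-.010,sh-.045*i+.010,.018),(255,0,0))
    poly(rect(gx-.013,gx+.013,sh+gy-.012,sh+gy+.012,.066),(0,200,0))
    poly([(-.036,-.034,.0335),(.036,-.034,.0335)],(255,0,255),False)
    cv2.imwrite('pics/'+fn+'.png',im)
E
python3 - <<'E'
from ov import *
overlay(load('top'),(215,205,325,265),7,'o1',.5024,-.0528,-.055)
overlay(load('side'),(190,170,270,260),6,'o2',.5024,-.0528,-.055)
E
```

```text
(no output)
```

View pics/o1.png

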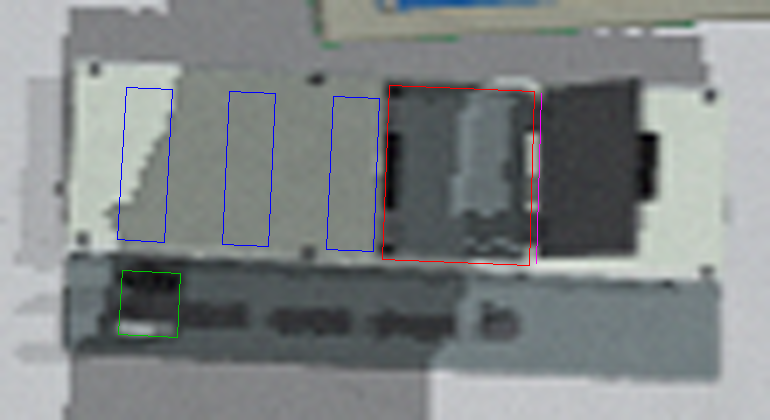

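View pics/o2.png

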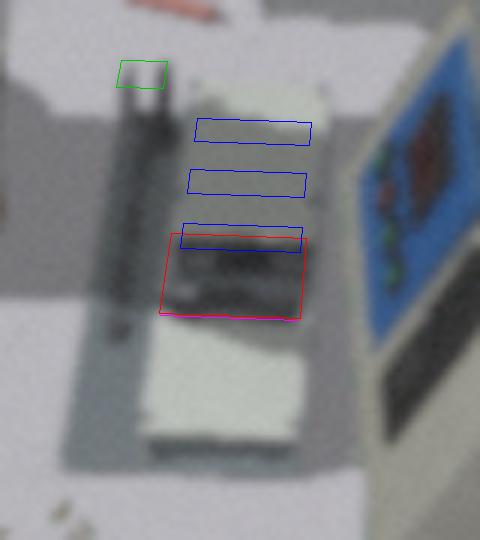

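```bash
python3 - <<'E'
from h import *
d=load('top')
for p in [(262,180),(262,195),(262,205),(320,200),(355,200),(300,140),(155,222),(112,222),(195,222),(197,200),(300,80),(432,240),(435,190),(440,100),(283,222),(305,228)]: print(p,dep(d,*p).round(3))
def R8(u0,v0,s,u,v): return onz(d,u0+u/s,v0+v/s,.006)[:2].round(4)
print('grey',R8(120,220,8,132,118),R8(120,220,8,135,270))
print('pinkL',R8(120,220,8,598,150),R8(120,220,8,543,287))
print('pinkR',R8(320,170,6,444,345),R8(320,170,6,474,452))
crop(d,120,225,160,262,16,'e1');crop(d,175,225,215,262,16,'e2');crop(d,375,215,415,252,16,'e3')
E
```

```text
(262, 180) [ 0.622 -0.003  0.175]
(262, 195) [ 0.592 -0.001  0.115]
(262, 205) [ 0.57  -0.     0.074]
(320, 200) [ 0.581 -0.167  0.083]
(355, 200) [ 0.581 -0.27   0.077]
(300, 140) [ 0.702 -0.098  0.259]
(155, 222) [0.527 0.318 0.053]
(112, 222) [0.533 0.475 0.   ]
(195, 222) [0.531 0.208 0.002]
(197, 200) [0.598 0.202 0.012]
(300, 80) [ 0.979 -0.127  0.045]
(432, 240) [ 0.461 -0.502  0.05 ]
(435, 190) [ 0.607 -0.512  0.077]
(440, 100) [ 0.866 -0.531  0.135]
(283, 222) [ 0.527 -0.063  0.008]
(305, 228) [ 0.501 -0.121  0.09 ]
grey [0.4925 0.3909] [0.434  0.3872]
pinkL [0.4792 0.2074] [0.4274 0.2276]
pinkR [ 0.5045 -0.4046] [ 0.4497 -0.4163]
```

View pics/e1.png

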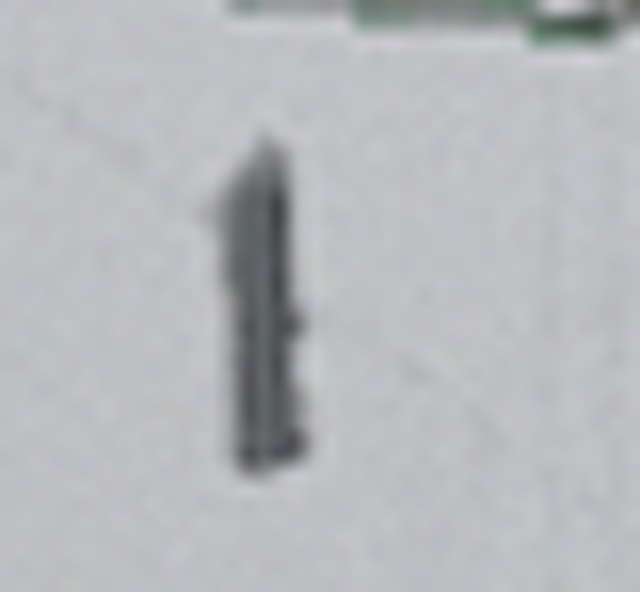

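View pics/e2.png

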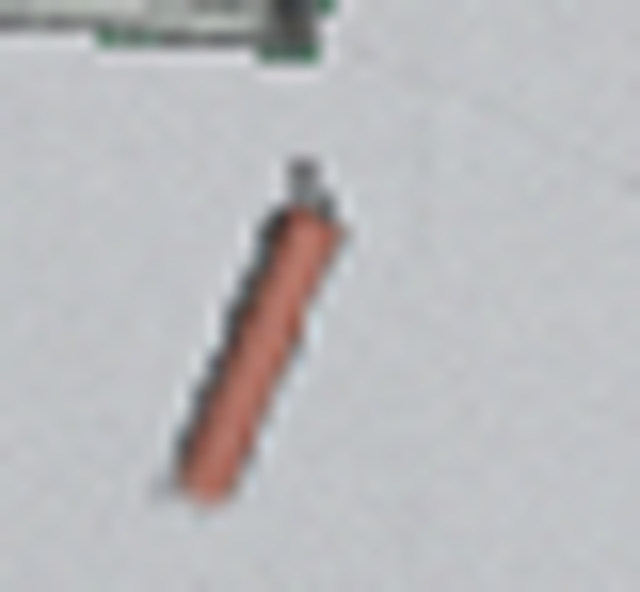

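View pics/e3.png

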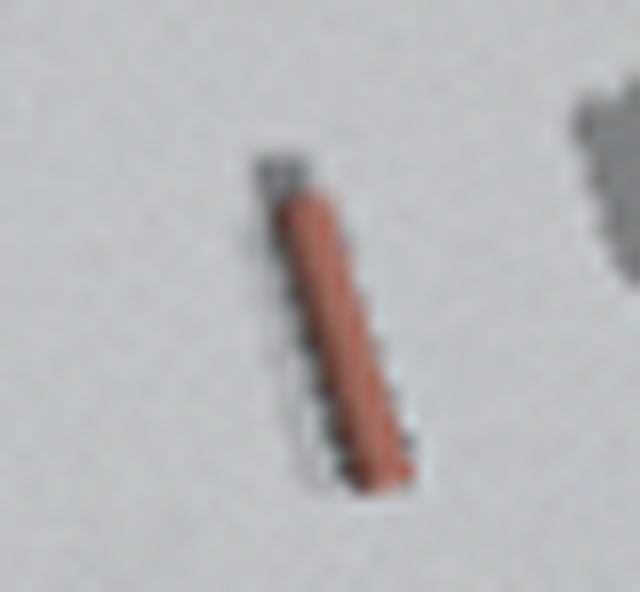

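```bash
cat > mv.py <<'E'
from h import *
from scipy.spatial.transform import Rotation as Ro
def to(x,y,z,yaw=None,st=None):
    s=st or arm.read_state(); r=s['eef_rot']; Rm=Ro.from_euler('xyz',r)
    p=np.array(s['tcp_pos'])
    sh=Rm.inv().apply(np.array([x,y,z])-p)*1000
    if yaw is None: yaw=r[2]
    T=Ro.from_euler('xyz',[-np.pi/2,0,yaw]); rv=(Rm.inv()*T).as_rotvec()
    print('t%.2f'%s['clock'],'at',p.round(4),'rpy',np.round(r,3),'F',np.round(s['force'],1),'w%.3f'%s['width'],'j',np.round(s['joints'],2))
    print('  shift',sh.round(1),'turn',rv.round(3),'rows>=%.1f'%max(np.linalg.norm(sh)/41.7,np.linalg.norm(rv)/.125))
W0=np.array([.504,-.053]); TH=-.055
def mag(x,y):
    return W0+np.array([np.cos(TH)*x-np.sin(TH)*y,np.sin(TH)*x+np.cos(TH)*y])
E
python3 - <<'E'
from mv import *
to(.45,-.3,.22,-.6)
d=load('top')
for n,o,a,b in [('grey',(120,225),(258,181),(268,465)),('pinkL',(175,225),(318,225),(208,495)),('pinkR',(375,215),(305,200),(385,485))]:
    A=onz(d,o[0]+(a[0]+.5)/16-.5,o[1]+(a[1]+.5)/16-.5,.008);B=onz(d,o[0]+(b[0]+.5)/16-.5,o[1]+(b[1]+.5)/16-.5,.008)
    v=A-B; print(n,((A+B)/2).round(4),np.linalg.norm(v).round(4),'yaw of axis',np.arctan2(v[1],v[0]).round(3))
print(mag(-.061,.1255))
E
```

```text
t0.10 at [ 0.2184 -0.6383  0.2159] rpy [-1.571e+00  1.000e-03 -1.241e+00] F [ 0.5 -0.4 -0.5] w0.998 j [ 1.09  0.43  0.07  1.61 -0.03  1.11 -0.07]
  shift [-245.1   -3.9  328.6] turn [-0.    -0.641 -0.001] rows>=9.8
grey [0.4617 0.3905 0.008 ] 0.0547 yaw of axis 0.079
pinkL [0.4541 0.2181 0.008 ] 0.0548 yaw of axis -0.378
pinkR [ 0.4785 -0.4086  0.008 ] 0.0559 yaw of axis 0.212
[0.44999126 0.07566354]
```

Emit:
{"name": "step_arm", "arguments": {"commands": [[[-20, 0, 27, 0, -0.05, 0, 0.5], [-41, 0, 55, 0, -0.1, 0, 0.2], [-61, 0, 82, 0, -0.16, 0, -0.1], [-82, 0, 110, 0, -0.21, 0, -0.15], [-102, 0, 137, 0, -0.27, 0, -0.15], [-123, 0, 164, 0, -0.32, 0, -0.15], [-143, 0, 192, 0, -0.37, 0, -0.15], [-164, 0, 219, 0, -0.43, 0, -0.15], [-184, 0, 246, 0, -0.48, 0, -0.15], [-204, 0, 274, 0, -0.53, 0, -0.15], [-225, 0, 301, 0, -0.58, 0, -0.15], [-245, 0, 328, 0, -0.64, 0, -0.15]]], "newtons": 25}}

```text
clock: 1.1
tcp_pos: [0.4501, -0.2989, 0.2164]
eef_rot: [-1.571, 0.0, -0.599]
force: [0.5, -1.5, 0.5]
width: 0.422
```

```bash
sed -i 's/W0=np.array(.*; TH/W0=np.array([.504,-.052]); TH/' mv.py; python3 - <<'E'
from mv import *
g=mag(-.061,.1255); to(g[0],g[1],.14,-.055)
E
```

```text
t1.10 at [ 0.4501 -0.2989  0.2164] rpy [-1.571  0.    -0.599] F [ 0.5 -1.5  0.5] w0.422 j [ 0.67  0.22 -0.23  1.9   0.06  1.03 -0.19]
  shift [-211.7   76.5  310.2] turn [-0.    -0.544 -0.   ] rows>=9.2
```

Emit:
{"name": "step_arm", "arguments": {"commands": [[[-20, 0, 30, 0, -0.05, 0, -0.15], [-40, 0, 58, 0, -0.1, 0, -0.15], [-60, 0, 88, 0, -0.15, 0, -0.15], [-80, 5, 117, 0, -0.2, 0, -0.15], [-100, 10, 146, 0, -0.25, 0, -0.15], [-120, 20, 176, 0, -0.3, 0, -0.15], [-140, 30, 205, 0, -0.35, 0, -0.15], [-160, 40, 234, 0, -0.4, 0, -0.15], [-180, 55, 264, 0, -0.46, 0, -0.15], [-200, 70, 293, 0, -0.52, 0, -0.15], [-212, 76, 310, 0, -0.544, 0, -0.15], [-212, 76, 310, 0, -0.544, 0, -0.15]]]}}

```text
clock: 2.1
tcp_pos: [0.4489, 0.0793, 0.1393]
eef_rot: [-1.569, 0.002, -0.05]
force: [-1.2, 1.1, 0.6]
width: 0.427
```

```bash
python3 - <<'E'
from mv import *
g=mag(-.061,.1255); to(g[0],g[1],.048,-.055)
d=snap('top'); crop(d,205,195,325,275,6,'p1')
d=snap('side'); crop(d,180,140,280,250,5,'p2')
E
```

```text
t2.10 at [0.4489 0.0793 0.1393] rpy [-1.569  0.002 -0.05 ] F [-1.2  1.1  0.6] w0.427 j [ 0.21  0.21 -0.58  2.13  0.15  0.84 -0.51]
  shift [ 1.4 91.3 -2.7] turn [-0.001  0.005 -0.002] rows>=2.2
```

View pics/p1.png

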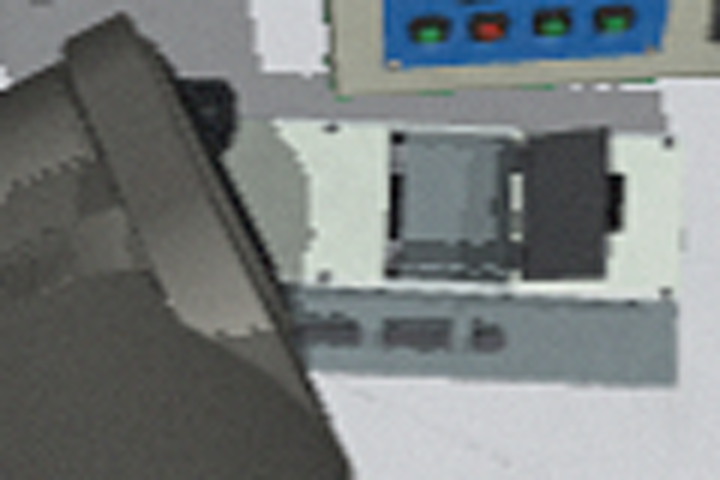

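View pics/p2.png

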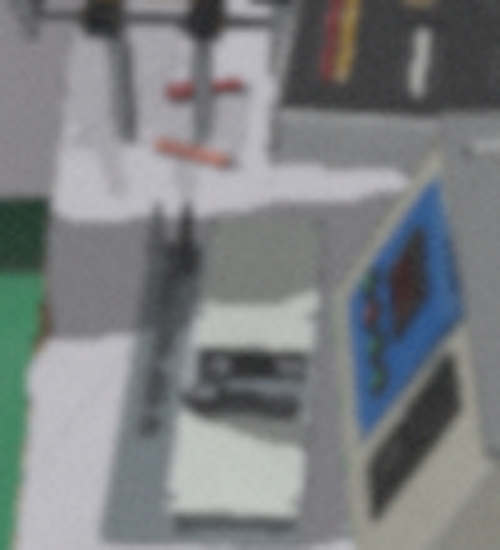

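Emit:
{"name": "step_arm", "arguments": {"commands": [[[1, 25, -2, 0, 0.005, 0, -0.15], [1.4, 50, -2.7, 0, 0.005, 0, -0.15], [1.4, 53, -2.7, 0, 0.005, 0, -0.15], [1.4, 53, -2.7, 0, 0.005, 0, -0.15]]]}}

```text
clock: 2.53
tcp_pos: [0.4505, 0.0712, 0.0869]
eef_rot: [-1.571, 0.003, -0.063]
force: [0.6, -0.2, 0.7]
width: 0.425
```

```bash
python3 - <<'E'
from mv import *
g=mag(-.061,.1255); to(g[0],g[1],.048,-.055)
d=snap('side'); crop(d,190,140,250,200,10,'p3')
p=arm.read_state()['tcp_pos']
for dx in(-.02,.02):print(((proj(d,[p[0]+dx,p[1]-.055*dx,p[2]-.011])-[190,140])*10).round(0))
print(((proj(d,[g[0],g[1],.066])-[190,140])*10).round(0))
E
```

```text
t2.53 at [0.4505 0.0712 0.0869] rpy [-1.571  0.003 -0.063] F [ 0.6 -0.2  0.7] w0.425 j [ 0.18  0.29 -0.55  2.17  0.23  0.73 -0.58]
  shift [-0.8 38.9  5.4] turn [ 0.    -0.008 -0.003] rows>=0.9
[179. 400.]
[298. 404.]
[237. 417.]
```

View pics/p3.png

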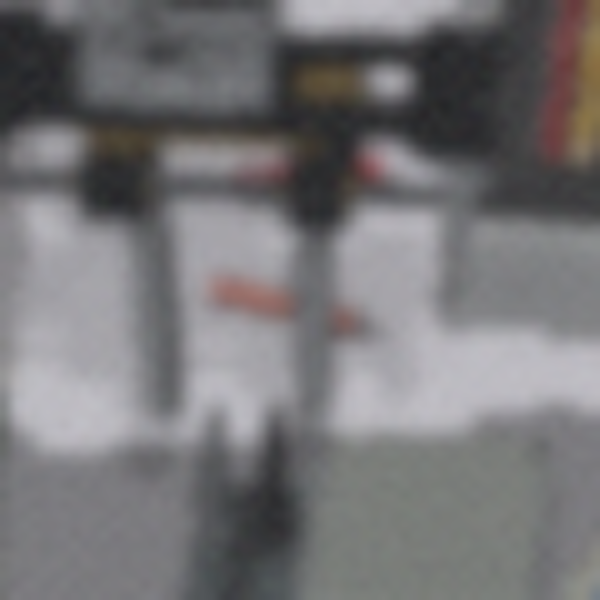

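Emit:
{"name": "step_arm", "arguments": {"commands": [[[3, 20, 3.5, 0, -0.005, 0, -0.15], [4.5, 40, 3.5, 0, -0.005, 0, -0.15], [4.5, 40, 3.5, 0, -0.005, 0, -0.15], [4.5, 40, 3.5, 0, -0.005, 0, -0.15]]]}}

```text
clock: 2.92
tcp_pos: [0.4562, 0.0753, 0.0484]
eef_rot: [-1.571, 0.0, -0.057]
force: [-0.3, -0.3, -0.5]
width: 0.424
```

Emit:
{"name": "step_arm", "arguments": {"commands": [[[0, 0, 0, 0, 0, 0, -0.4], [0, 0, 0, 0, 0, 0, -0.6], [0, 0, 0, 0, 0, 0, -1], [0, 0, 0, 0, 0, 0, -1], [0, 0, 0, 0, 0, 0, -1], [0, 0, 0, 0, 0, 0, -1]]], "newtons": 25}}

```text
clock: 3.42
tcp_pos: [0.4538, 0.0751, 0.048]
eef_rot: [-1.573, 0.003, -0.057]
force: [-18.8, 0.4, 19.1]
width: 0.199
```

```bash
python3 - <<'E'
from mv import *
s=arm.read_state();p=s['tcp_pos']; a=np.array([np.sin(.055),np.cos(.055)])
q=p[:2]-.045*a; to(q[0],q[1],p[2]); print('mm',s['width']*94)
d=snap('side'); crop(d,190,140,250,200,10,'p4')
E
```

```text
t3.42 at [0.4538 0.0751 0.048 ] rpy [-1.573  0.003 -0.057] F [-18.8   0.4  19.1] w0.199 j [ 0.14  0.37 -0.52  2.19  0.3   0.65 -0.64]
  shift [  0.1   0.1 -45. ] turn [ 0.002  0.    -0.003] rows>=1.1
mm 18.676018855377507
```

View pics/p4.png

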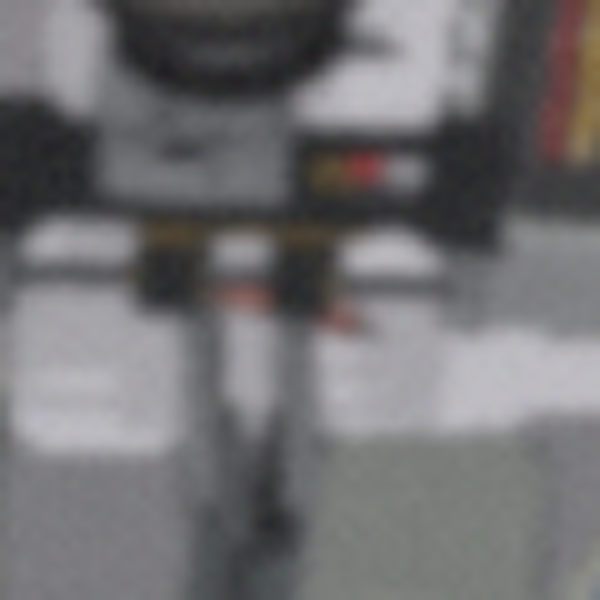

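Emit:
{"name": "step_arm", "arguments": {"commands": [[[-2.4, 0, 0, 0, 0, 0, -1], [-2.4, 0, -5, 0, 0, 0, -1], [-2.4, 0, -12, 0, 0, 0, -1], [-2.4, 0, -20, 0, 0, 0, -1], [-2.4, 0, -28, 0, 0, 0, -1], [-2.4, 0, -36, 0, 0, 0, -1], [-2.4, 0, -42, 0, 0, 0, -1], [-2.4, 0, -45, 0, 0, 0, -1], [-2.4, 0, -45, 0, 0, 0, -1], [-2.4, 0, -45, 0, 0, 0, -1]]]}}

```text
clock: 4.3
tcp_pos: [0.451, 0.0296, 0.0482]
eef_rot: [-1.572, -0.0, -0.058]
force: [-6.7, -1.5, 12.8]
width: 0.194
```

```bash
python3 - <<'E'
from mv import *
s=arm.read_state();p=s['tcp_pos']; to(*p)
d=snap('side'); crop(d,190,160,250,230,8,'p5')
d=snap('top'); crop(d,205,195,325,275,6,'p6')
E
```

```text
t4.30 at [0.451  0.0296 0.0482] rpy [-1.572 -0.    -0.058] F [-6.7 -1.5 12.8] w0.194 j [ 0.23  0.35 -0.51  2.21  0.29  0.64 -0.54]
  shift [0. 0. 0.] turn [ 0.001 -0.     0.   ] rows>=0.0
```

View pics/p5.png

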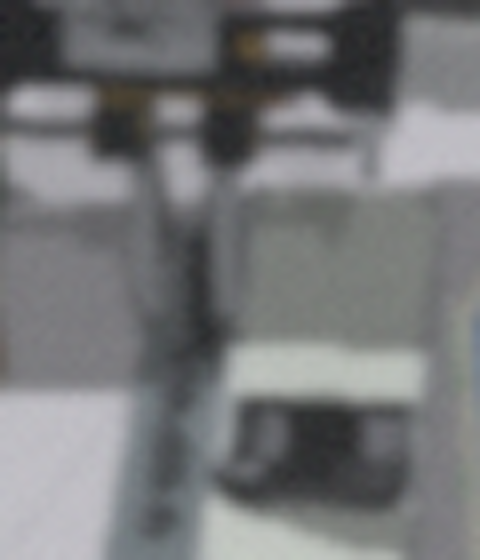

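View pics/p6.png

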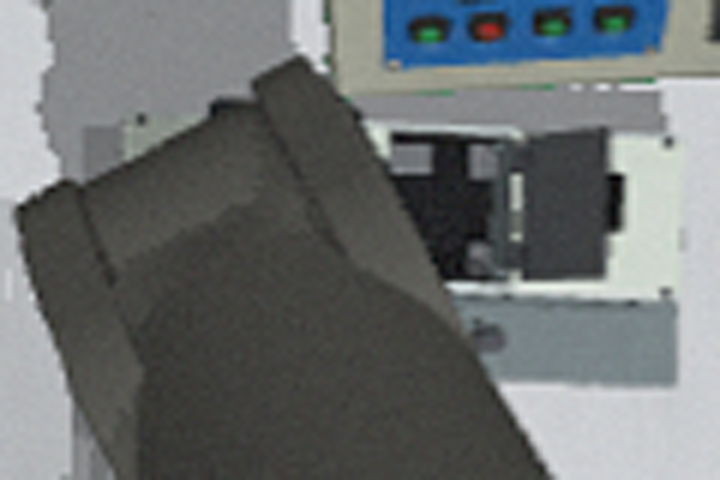

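Emit:
{"name": "step_arm", "arguments": {"commands": [[[0, 0, 0, 0, 0, 0, -0.15], [0, 0, 0, 0, 0, 0, -0.15], [0, 0, 0, 0, 0, 0, -0.15], [0, 0, 0, 0, 0, 0, -0.15], [0, -30, 0, 0, 0, 0, -0.15], [0, -65, 0, 0, 0, 0, -0.15], [0, -95, 0, 0, 0, 0, -0.15], [0, -95, 0, 0, 0, 0, -0.15], [0, -95, 0, 0, 0, 0, -0.15]]]}}

```text
clock: 5.15
tcp_pos: [0.4525, 0.0304, 0.1441]
eef_rot: [-1.571, -0.004, -0.058]
force: [0.7, 0.2, 0.3]
width: 0.428
```

```bash
python3 - <<'E'
from mv import *
to(.4541,.2181,.12,-.378+np.pi/2)
d=snap('side','s2'); crop(d,190,130,260,220,7,'p7')
E
```

```text
t5.15 at [0.4525 0.0304 0.1441] rpy [-1.571 -0.004 -0.058] F [0.7 0.2 0.3] w0.428 j [ 0.31  0.19 -0.57  2.13  0.14  0.85 -0.4 ]
  shift [ -9.3  24.1 187.5] turn [ 0.003 -1.25   0.004] rows>=10.0
```

View pics/p7.png

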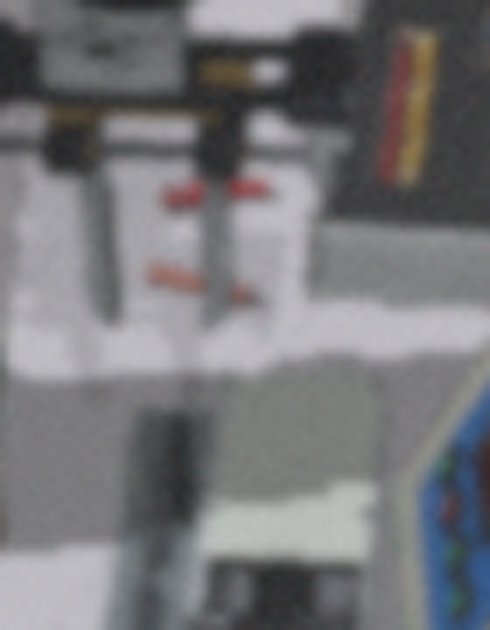

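Emit:
{"name": "step_arm", "arguments": {"commands": [[[-1, 0, 15, 0, -0.1, 0, -0.3], [-2, 0, 32, 0, -0.21, 0, -0.3], [-3, 0, 48, 0, -0.32, 0, -0.3], [-4, 5, 64, 0, -0.43, 0, -0.3], [-5, 8, 80, 0, -0.54, 0, -0.3], [-6, 10, 97, 0, -0.65, 0, -0.3], [-7, 12, 114, 0, -0.76, 0, -0.3], [-8, 14, 131, 0, -0.87, 0, -0.3], [-9, 16, 148, 0, -0.98, 0, -0.3], [-9, 20, 165, 0, -1.09, 0, -0.3], [-9, 24, 180, 0, -1.18, 0, -0.3], [-9, 24, 187.5, 0, -1.25, 0, -0.3]]]}}

```text
clock: 6.2
tcp_pos: [0.4517, 0.2199, 0.1167]
eef_rot: [-1.568, 0.0, 1.2]
force: [-0.6, -0.1, -0.2]
width: 0.352
```

Emit:
{"name": "step_arm", "arguments": {"commands": [[[0, 0, 0, 0, 0, 0, -0.3], [0, 0, 0, 0, 0, 0, -0.3]]]}}

```text
clock: 6.37
tcp_pos: [0.4521, 0.2182, 0.1174]
eef_rot: [-1.569, 0.001, 1.191]
force: [0.0, -0.2, 0.3]
width: 0.348
```

```bash
python3 - <<'E'
from mv import *
to(.4541,.2181,.014,-.378+np.pi/2)
d=snap('side'); crop(d,195,130,255,190,10,'p8')
p=arm.read_state()['tcp_pos']; print(((proj(d,[p[0],p[1],p[2]-.011])-[195,130]+.5)*10).round())
print(((proj(d,[.4541,.2181,.012])-[195,130]+.5)*10).round())
d=snap('top'); crop(d,170,215,230,265,10,'p9')
E
```

```text
t6.37 at [0.4521 0.2182 0.1174] rpy [-1.569e+00  1.000e-03  1.191e+00] F [ 0.  -0.2  0.3] w0.348 j [ 0.13  0.38 -0.84  2.04  0.37  0.87  0.28]
  shift [  0.7 103.4  -2.1] turn [-0.002 -0.001 -0.001] rows>=2.5
[213. 184.]
[229. 394.]
```

View pics/p8.png

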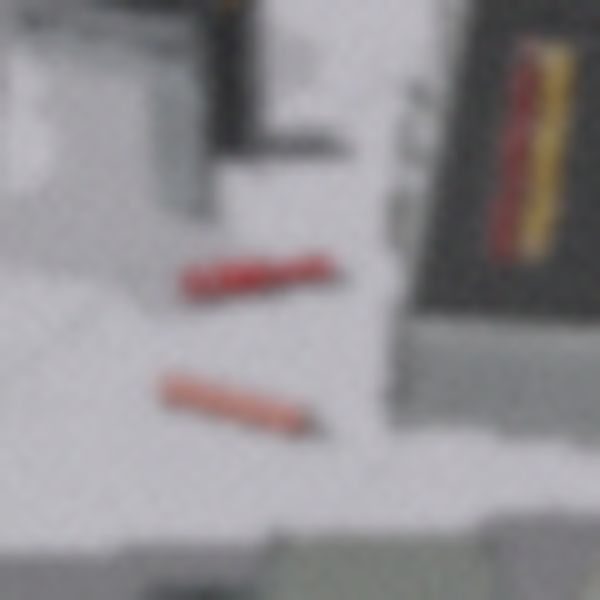

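View pics/p9.png

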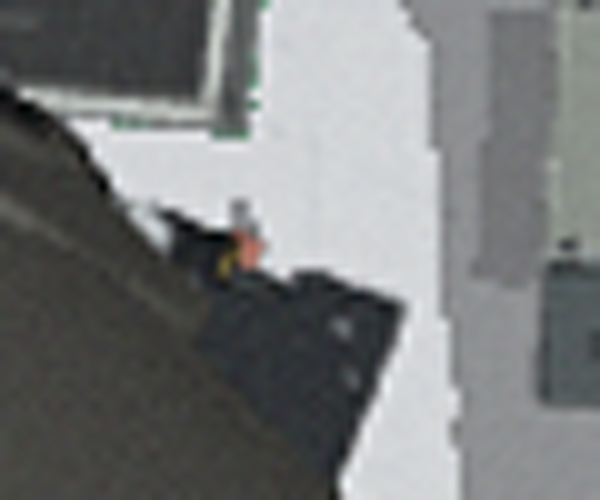

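Emit:
{"name": "step_arm", "arguments": {"commands": [[[0, 35, -3.5, 0, 0, 0, -0.3], [0, 70, -3.5, 0, 0, 0, -0.3], [0, 95, -3.5, 0, 0, 0, -0.3], [0, 104, -3.5, 0, 0, 0, -0.3], [0, 104, -3.5, 0, 0, 0, -0.3], [0, 104, -3.5, 0, 0, 0, -1], [0, 104, -3.5, 0, 0, 0, -1], [0, 104, -3.5, 0, 0, 0, -1], [0, 104, -3.5, 0, 0, 0, -1], [0, 104, -3.5, 0, 0, 0, -1]]], "newtons": 20}}

```text
clock: 7.3
tcp_pos: [0.4566, 0.2171, 0.0154]
eef_rot: [-1.572, -0.001, 1.192]
force: [-1.3, -1.2, 9.1]
width: 0.12
```

Emit:
{"name": "step_arm", "arguments": {"commands": [[[0, -30, 0, 0, 0, 0, -1], [0, -70, 0, 0, 0, 0, -1], [0, -100, 0, 0, 0, 0, -1], [0, -105, 0, 0, 0, 0, -1], [0, -105, 0, 0, 0, 0, -1]]]}}

```text
clock: 7.72
tcp_pos: [0.4573, 0.2173, 0.1218]
eef_rot: [-1.574, -0.002, 1.192]
force: [-0.1, 0.5, -0.6]
width: 0.12
```

```bash
python3 - <<'E'
from mv import *
p=mag(0,0); to(p[0],p[1],.13,TH+np.pi/2)
d=snap('side'); crop(d,195,110,255,170,10,'q1')
E
```

```text
t7.72 at [0.4573 0.2173 0.1218] rpy [-1.574 -0.002  1.192] F [-0.1  0.5 -0.6] w0.120 j [ 0.14  0.38 -0.84  2.03  0.37  0.88  0.28]
  shift [-233.    -8.2 -143. ] turn [ 0.004 -0.324  0.002] rows>=6.6
```

View pics/q1.png

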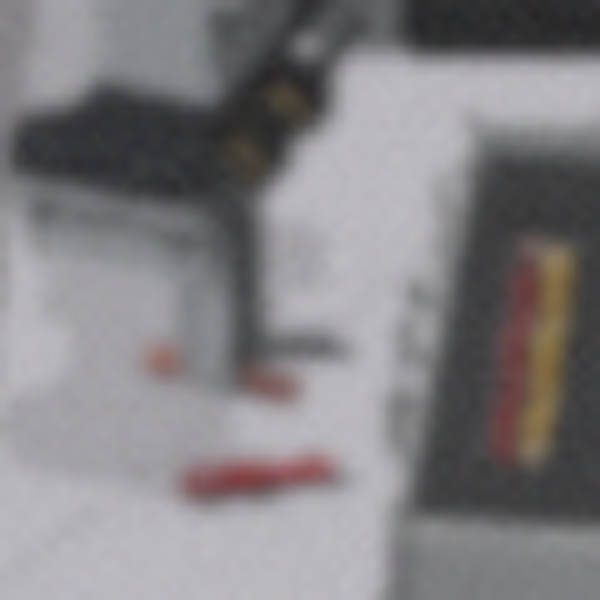

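Emit:
{"name": "step_arm", "arguments": {"commands": [[[-15, 0, -10, 0, -0.03, 0, -1], [-40, 0, -25, 0, -0.06, 0, -1], [-70, 0, -42, 0, -0.1, 0, -1], [-100, -2, -60, 0, -0.14, 0, -1], [-130, -4, -80, 0, -0.18, 0, -1], [-160, -6, -99, 0, -0.22, 0, -1], [-190, -8, -117, 0, -0.26, 0, -1], [-215, -8, -132, 0, -0.3, 0, -1], [-228, -8, -140, 0, -0.324, 0, -1], [-233, -8, -143, 0, -0.324, 0, -1], [-233, -8, -143, 0, -0.324, 0, -1], [-233, -8, -143, 0, -0.324, 0, -1]]]}}

```text
clock: 8.77
tcp_pos: [0.5024, -0.0513, 0.1268]
eef_rot: [-1.57, -0.001, 1.517]
force: [0.6, 0.6, -0.2]
width: 0.123
```

```bash
python3 - <<'E'
from mv import *
p=mag(0,0); to(p[0],p[1],.07,TH+np.pi/2)
d=snap('side'); crop(d,195,160,275,230,8,'q2')
q=lambda X:((proj(d,X)-[195,160]+.5)*8).round()
s=arm.read_state()['tcp_pos']; print(q([s[0],s[1],s[2]-.01]),q([s[0]+.029,s[1],s[2]-.0095]),q([s[0]-.029,s[1],s[2]-.0095]))
d=snap('top'); crop(d,215,200,335,270,6,'q3')
E
```

```text
t8.77 at [ 0.5024 -0.0513  0.1268] rpy [-1.570e+00 -1.000e-03  1.517e+00] F [ 0.6  0.6 -0.2] w0.123 j [ 0.69  0.37 -0.85  2.03  0.36  0.89  1.16]
  shift [-0.6 56.8 -1.7] turn [-0.001  0.001  0.001] rows>=1.4
[268. 284.] [343. 283.] [193. 284.]
```

View pics/q2.png

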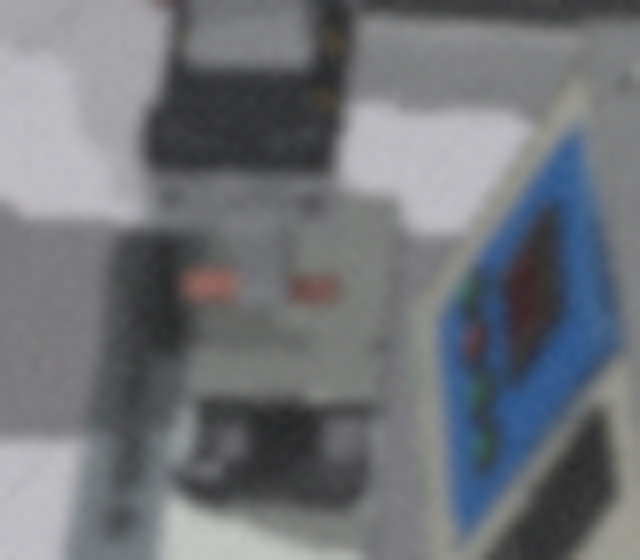

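View pics/q3.png

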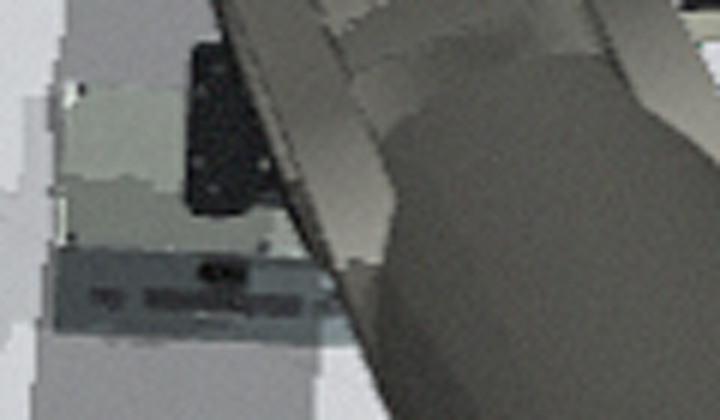

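```bash
python3 - <<'E'
from ov import *
d=load('side')
overlay(d,(205,190,255,235),14,'q4',.504,-.052,-.055,sh=.09)
crop(d,205,190,255,235,14,'q5')
E
```

```text
(no output)
```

View pics/q4.png

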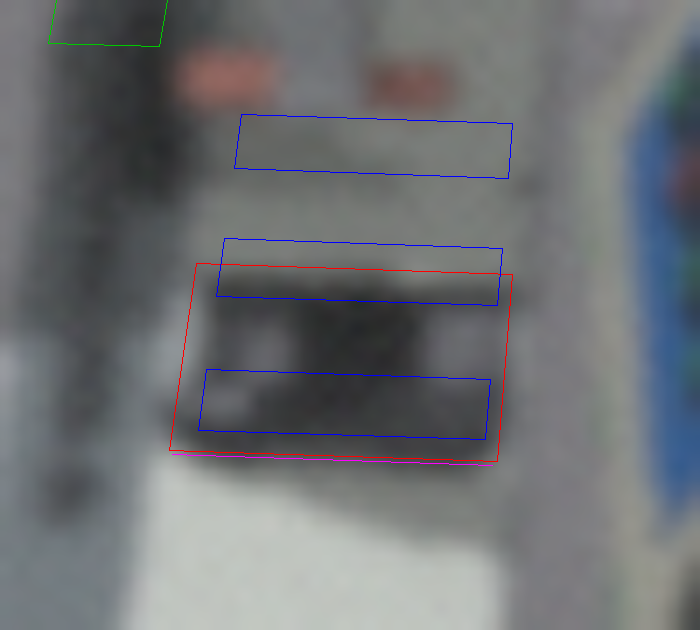

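View pics/q5.png

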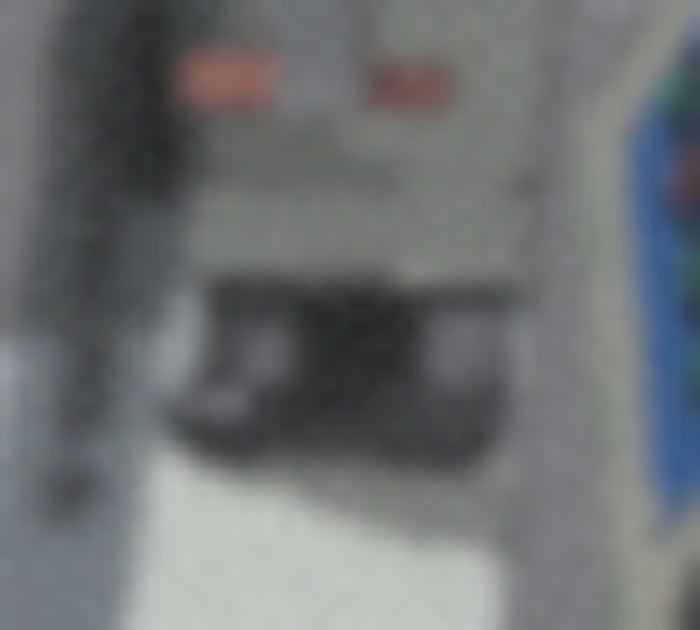

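Emit:
{"name": "step_arm", "arguments": {"commands": [[[0, 25, 0, 0, 0, 0, -1], [0, 50, 0, 0, 0, 0, -1], [0, 70, 0, 0, 0, 0, -1], [0, 74, 0, 0, 0, 0, -1], [0, 74, 0, 0, 0, 0, -1], [0, 74, 0, 0, 0, 0, -1]]]}}

```text
clock: 9.37
tcp_pos: [0.5033, -0.0513, 0.0542]
eef_rot: [-1.571, -0.0, 1.518]
force: [0.6, -0.6, -0.0]
width: 0.125
```

```bash
python3 - <<'E'
from mv import *
p=mag(0,0); to(p[0],p[1],.0285,TH+np.pi/2)
d=snap('side'); crop(d,205,185,255,230,14,'q6')
q=lambda X:((proj(d,X)-[205,185]+.5)*14).round()
s=arm.read_state()['tcp_pos']; print(q([s[0],s[1],s[2]-.01]))
E
```

```text
t9.37 at [ 0.5033 -0.0513  0.0542] rpy [-1.571 -0.     1.518] F [ 0.6 -0.6 -0. ] w0.125 j [ 0.61  0.48 -0.77  2.08  0.48  0.77  1.05]
  shift [-0.7 25.7 -0.7] turn [0.    0.002 0.   ] rows>=0.6
[341. 389.]
```

View pics/q6.png

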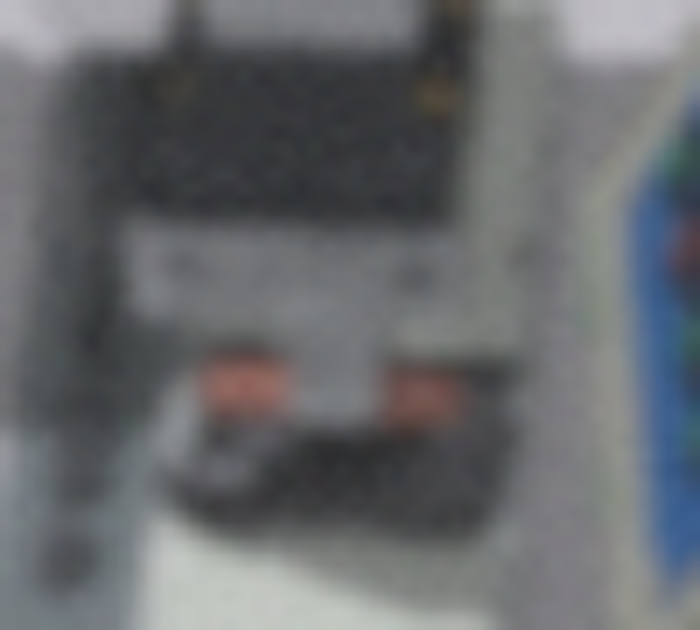

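Emit:
{"name": "step_arm", "arguments": {"commands": [[[-2.5, 0, -3.3, 0, 0, 0, -1], [-2.5, 6, -3.3, 0, 0, 0, -1], [-2.5, 14, -3.3, 0, 0, 0, -1], [-2.5, 20, -3.3, 0, 0, 0, -1], [-2.5, 24.5, -3.3, 0, 0, 0, -1], [-2.5, 24.5, -3.3, 0, 0, 0, -1], [-2.5, 24.5, -3.3, 0, 0, 0, -1]]]}}

```text
clock: 10.0
tcp_pos: [0.5057, -0.0547, 0.0285]
eef_rot: [-1.57, -0.0, 1.517]
force: [0.1, 0.3, -0.8]
width: 0.123
```

```bash
python3 - <<'E'
from mv import *
to(.5065,-.054,.0285,TH+np.pi/2)
d=snap('side'); crop(d,205,185,255,230,14,'q7')
E
```

```text
t10.00 at [ 0.5057 -0.0547  0.0285] rpy [-1.57  -0.     1.517] F [ 0.1  0.3 -0.8] w0.123 j [ 0.59  0.52 -0.74  2.09  0.53  0.73  1.02]
  shift [ 0.7 -0.  -0.7] turn [-0.001  0.001  0.   ] rows>=0.0
```

View pics/q7.png

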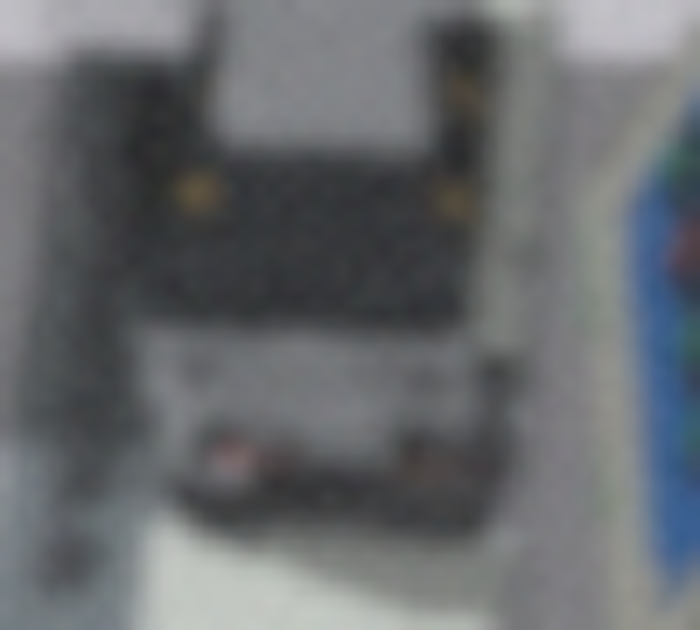

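Emit:
{"name": "step_arm", "arguments": {"commands": [[[0, 0.7, 0, 0, 0, 0, -1], [0, 0.7, 0, 0, 0, 0, -0.5], [0, 0.7, 0, 0, 0, 0, -0.5], [0, 0.7, 0, 0, 0, 0, -0.5], [0, 0.7, 0, 0, 0, 0, -0.5], [0, -20, 0, 0, 0, 0, -0.5], [0, -55, 0, 0, 0, 0, -0.5], [0, -95, 0, 0, 0, 0, -0.5], [0, -110, 0, 0, 0, 0, -0.5], [0, -110, 0, 0, 0, 0, -0.5]]]}}

```text
clock: 10.88
tcp_pos: [0.5081, -0.0551, 0.1427]
eef_rot: [-1.576, 0.001, 1.517]
force: [0.3, -0.0, 0.2]
width: 0.247
```

```bash
python3 - <<'E'
from mv import *
to(.465,.30,.17,.079+np.pi/2)
d=snap('side'); crop(d,205,185,255,230,14,'q8')
E
```

```text
t10.88 at [ 0.5081 -0.0551  0.1427] rpy [-1.576e+00  1.000e-03  1.517e+00] F [ 0.3 -0.   0.2] w0.247 j [ 0.71  0.36 -0.86  2.01  0.34  0.92  1.18]
  shift [352.2 -28.1  62.1] turn [ 0.005 -0.133 -0.002] rows>=8.6
```

View pics/q8.png

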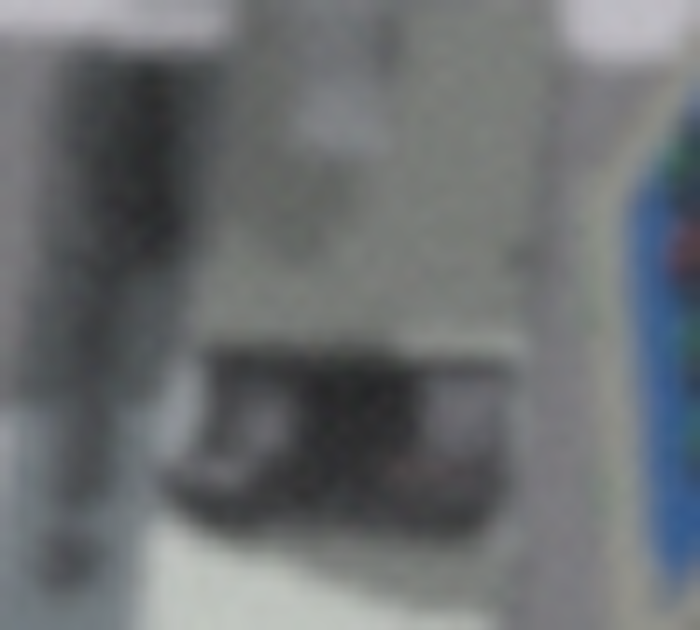

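```bash
python3 - <<'E'
from mv import *
to(.452,.16,.15,-.058)
E
```

```text
t10.93 at [ 0.5071 -0.0554  0.1407] rpy [-1.574e+00  1.000e-03  1.516e+00] F [-0.7  0.7 -0.5] w0.247 j [ 0.71  0.36 -0.86  2.01  0.35  0.92  1.18]
  shift [212.1  -9.8  66.7] turn [0.003 1.574 0.002] rows>=12.6
```

Emit:
{"name": "step_arm", "arguments": {"commands": [[[18, 0, 5, 0, 0.12, 0, -0.3], [36, 0, 11, 0, 0.24, 0, -0.3], [54, 0, 17, 0, 0.36, 0, -0.3], [72, 0, 23, 0, 0.48, 0, -0.3], [90, 0, 29, 0, 0.6, 0, -0.3], [108, 0, 34, 0, 0.72, 0, -0.3], [126, 0, 40, 0, 0.84, 0, -0.3], [144, 0, 46, 0, 0.96, 0, -0.3], [162, 0, 52, 0, 1.08, 0, -0.3], [180, 0, 58, 0, 1.2, 0, -0.2], [198, 0, 63, 0, 1.32, 0, -0.15], [212, 0, 67, 0, 1.44, 0, -0.15]]]}}

```text
clock: 11.93
tcp_pos: [0.4496, 0.1614, 0.1379]
eef_rot: [-1.571, 0.002, 0.072]
force: [0.3, 0.8, 0.2]
width: 0.422
```

```bash
python3 - <<'E'
from mv import *
to(.4545,.0295,.1,-.058)
d=snap('top','t3'); crop(d,255,200,305,245,14,'q9')
E
```

```text
t11.93 at [0.4496 0.1614 0.1379] rpy [-1.571  0.002  0.072] F [0.3 0.8 0.2] w0.422 j [ 0.13  0.27 -0.69  2.08  0.22  0.87 -0.62]
  shift [  -4.5   38.  -131.9] turn [ 0.     0.13  -0.002] rows>=3.3
```

View pics/q9.png

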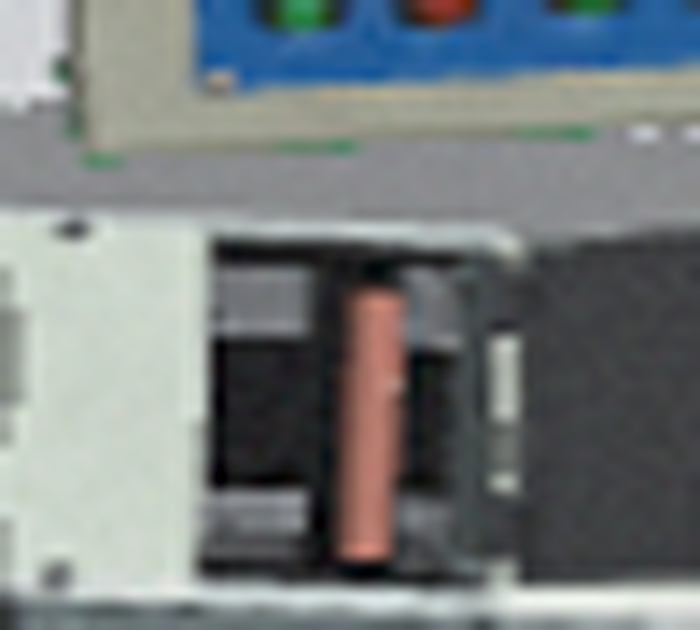

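View pics/t3.png

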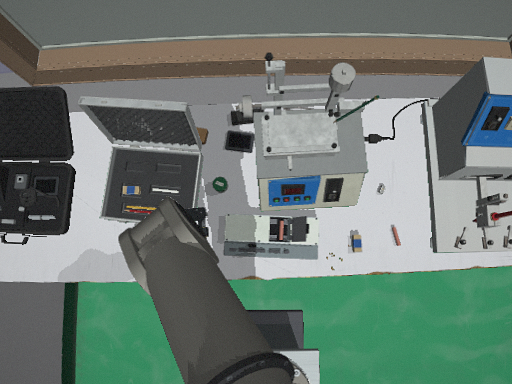

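Emit:
{"name": "step_arm", "arguments": {"commands": [[[0, 5, -20, 0, 0.06, 0, -0.15], [-1, 10, -50, 0, 0.12, 0, -0.15], [-3, 20, -85, 0, 0.13, 0, -0.15], [-5, 30, -115, 0, 0.13, 0, -0.15], [-6, 38, -132, 0, 0.13, 0, -0.15], [-6, 38, -132, 0, 0.13, 0, -0.15], [-6, 38, -132, 0, 0.13, 0, -0.15]]]}}

```text
clock: 12.57
tcp_pos: [0.4539, 0.027, 0.0999]
eef_rot: [-1.571, 0.002, -0.054]
force: [0.2, 0.4, 0.7]
width: 0.424
```

```bash
python3 - <<'E'
from mv import *
to(.452,.0298,.048,-.058)
E
```

```text
t12.57 at [0.4539 0.027  0.0999] rpy [-1.571  0.002 -0.054] F [0.2 0.4 0.7] w0.424 j [ 0.32  0.28 -0.59  2.16  0.22  0.76 -0.46]
  shift [-1.9 51.9  2.7] turn [ 0.     0.004 -0.002] rows>=1.2
```

Emit:
{"name": "step_arm", "arguments": {"commands": [[[-1, 20, 2.7, 0, 0, 0, -0.15], [-2, 45, 2.7, 0, 0, 0, -0.15], [-2, 52, 2.7, 0, 0, 0, -0.15], [-2, 52, 2.7, 0, 0, 0, -0.15], [-2, 52, 2.7, 0, 0, 0, -0.6], [-2, 52, 2.7, 0, 0, 0, -1], [-2, 52, 2.7, 0, 0, 0, -1], [-2, 52, 2.7, 0, 0, 0, -1], [-2, 52, 2.7, 0, 0, 0, -1]]], "newtons": 25}}

```text
clock: 13.32
tcp_pos: [0.4511, 0.031, 0.0493]
eef_rot: [-1.572, 0.003, -0.053]
force: [-13.7, 1.6, 7.5]
width: 0.198
```

Emit:
{"name": "step_arm", "arguments": {"commands": [[[0, 0, -2, 0, 0, 0, -1], [0, 0, -8, 0, 0, 0, -1], [0, 0, -16, 0, 0, 0, -1], [0, 0, -24, 0, 0, 0, -1], [0, 0, -32, 0, 0, 0, -1], [0, 0, -40, 0, 0, 0, -1], [0, 0, -45, 0, 0, 0, -1], [0, 0, -45, 0, 0, 0, -1], [0, 0, -45, 0, 0, 0, -1]]]}}

```text
clock: 14.07
tcp_pos: [0.4484, -0.0148, 0.0494]
eef_rot: [-1.573, 0.003, -0.054]
force: [-14.8, -0.2, 12.1]
width: 0.194
```

```bash
python3 - <<'E'
from mv import *
to(.45,-.0155,.15,-.058)
E
```

```text
t14.07 at [ 0.4484 -0.0148  0.0494] rpy [-1.573  0.003 -0.054] F [-14.8  -0.2  12.1] w0.194 j [ 0.36  0.35 -0.54  2.21  0.3   0.65 -0.45]
  shift [   1.3 -100.6   -0.8] turn [ 0.002  0.004 -0.003] rows>=2.4
```

Emit:
{"name": "step_arm", "arguments": {"commands": [[[0, 0, 0, 0, 0, 0, -0.15], [0, 0, 0, 0, 0, 0, -0.15], [0, 0, 0, 0, 0, 0, -0.15], [0, 0, 0, 0, 0, 0, -0.15], [0, -30, 0, 0, 0, 0, -0.15], [0, -65, 0, 0, 0, 0, -0.15], [0, -95, 0, 0, 0, 0, -0.15], [0, -95, 5, 0, -0.1, 0, -0.15], [0, -95, 20, 0, -0.2, 0, -0.15], [0, -95, 50, 0, -0.3, 0, -0.3], [0, -95, 85, 0, -0.4, 0, -0.3], [0, -95, 120, 0, -0.5, 0, -0.3]]]}}

```text
clock: 15.07
tcp_pos: [0.4577, 0.1072, 0.145]
eef_rot: [-1.572, -0.002, 0.45]
force: [0.5, 0.2, 0.1]
width: 0.352
```

```bash
python3 - <<'E'
from mv import *
to(.455,.36,.15,1.65)
E
```

```text
t15.07 at [0.4577 0.1072 0.145 ] rpy [-1.572 -0.002  0.45 ] F [0.5 0.2 0.1] w0.352 j [ 0.3   0.25 -0.75  2.09  0.22  0.87 -0.13]
  shift [107.6  -4.9 228.8] turn [ 0.002 -1.2    0.002] rows>=9.6
```

Emit:
{"name": "step_arm", "arguments": {"commands": [[[10, 0, 22, 0, -0.12, 0, -0.3], [20, 0, 45, 0, -0.24, 0, -0.3], [31, 0, 68, 0, -0.36, 0, -0.3], [42, 0, 92, 0, -0.48, 0, -0.3], [53, 0, 115, 0, -0.6, 0, -0.3], [64, 0, 138, 0, -0.72, 0, -0.3], [75, 0, 160, 0, -0.84, 0, -0.3], [86, 0, 182, 0, -0.96, 0, -0.3], [97, -4, 205, 0, -1.08, 0, -0.3], [107, -4, 228, 0, -1.2, 0, -0.3], [107, -4, 228, 0, -1.2, 0, -0.3], [107, -4, 228, 0, -1.2, 0, -0.3]]]}}

```text
clock: 16.07
tcp_pos: [0.4546, 0.3596, 0.1484]
eef_rot: [-1.571, -0.002, 1.649]
force: [0.3, -1.1, 0.4]
width: 0.353
```

```bash
python3 - <<'E'
from mv import *
to(.4617,.3905,.014,1.65)
d=snap('side'); crop(d,185,110,265,170,10,'r1')
q=lambda X:((proj(d,X)-[185,110]+.5)*10).round()
s=arm.read_state()['tcp_pos']; print(q([s[0],s[1],s[2]-.011]),q([.4617,.3905,.012]))
d=snap('top','t4'); crop(d,100,200,230,270,6,'r2'); 
E
```

```text
t16.07 at [0.4546 0.3596 0.1484] rpy [-1.571 -0.002  1.649] F [ 0.3 -1.1  0.4] w0.353 j [-0.02  0.52 -0.98  1.85  0.5   1.04  0.44]
  shift [ 30.1 134.5  -9.4] turn [ 0.    -0.001  0.002] rows>=3.3
[334. 103.] [366. 332.]
```

View pics/r1.png

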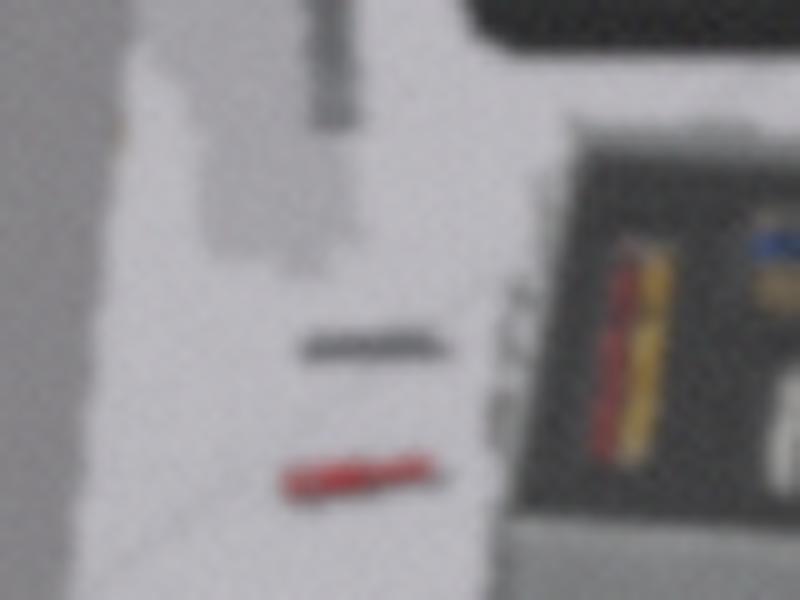

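View pics/t4.png

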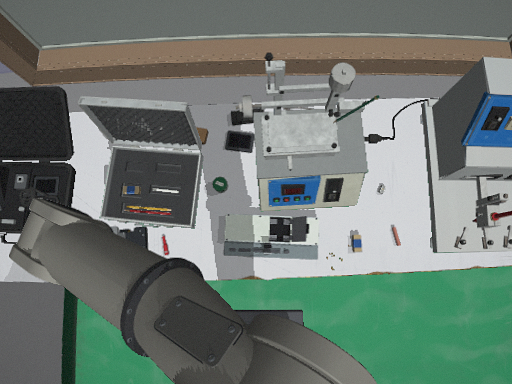

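Emit:
{"name": "step_arm", "arguments": {"commands": [[[10, 20, -10, 0, 0, 0, -0.3], [20, 50, -10, 0, 0, 0, -0.3], [28.5, 85, -10, 0, 0, 0, -0.3], [28.5, 118, -10, 0, 0, 0, -0.3], [28.5, 133.5, -10, 0, 0, 0, -0.3], [28.5, 133.5, -10, 0, 0, 0, -0.3], [28.5, 133.5, -10, 0, 0, 0, -1], [28.5, 133.5, -10, 0, 0, 0, -1], [28.5, 133.5, -10, 0, 0, 0, -1], [28.5, 133.5, -10, 0, 0, 0, -1], [28.5, 133.5, -10, 0, 0, 0, -1]]], "newtons": 20}}

```text
clock: 17.08
tcp_pos: [0.4633, 0.3868, 0.0153]
eef_rot: [-1.572, -0.0, 1.646]
force: [0.6, -2.4, 7.5]
width: 0.118
```

Emit:
{"name": "step_arm", "arguments": {"commands": [[[0, -30, 0, 0, 0, 0, -1], [0, -70, 0, 0, 0, 0, -1], [0, -105, 0, 0, 0, 0, -1], [0, -115, 0, 0, 0, 0, -1], [0, -115, 0, 0, 0, 0, -1], [0, -115, 0, 0, 0, 0, -1]]]}}

```text
clock: 17.58
tcp_pos: [0.4631, 0.3866, 0.1297]
eef_rot: [-1.572, 0.0, 1.646]
force: [-0.1, -0.2, -0.7]
width: 0.12
```

```bash
python3 - <<'E'
from mv import *
to(.507,-.0517,.13,TH+np.pi/2)
E
```

```text
t17.58 at [0.4631 0.3866 0.1297] rpy [-1.572  0.     1.646] F [-0.1 -0.2 -0.7] w0.120 j [-0.09  0.58 -0.95  1.81  0.54  1.04  0.39]
  shift [-4.404e+02 -3.000e-01 -1.080e+01] turn [0.001 0.13  0.   ] rows>=10.6
```

Emit:
{"name": "step_arm", "arguments": {"commands": [[[-15, 0, 0, 0, 0, 0, -1], [-45, 0, 0, 0, 0.01, 0, -1], [-80, 0, -2, 0, 0.02, 0, -1], [-115, 0, -3, 0, 0.03, 0, -1], [-150, 0, -4, 0, 0.04, 0, -1], [-185, 0, -5, 0, 0.05, 0, -1], [-220, 0, -5, 0, 0.06, 0, -1], [-255, 0, -6, 0, 0.07, 0, -1], [-290, 0, -7, 0, 0.08, 0, -1], [-325, 0, -8, 0, 0.09, 0, -1], [-360, 0, -9, 0, 0.1, 0, -1], [-390, 0, -10, 0, 0.12, 0, -1]]]}}

```text
clock: 18.58
tcp_pos: [0.5012, -0.0039, 0.128]
eef_rot: [-1.569, 0.0, 1.525]
force: [0.6, 0.5, -0.7]
width: 0.122
```

```bash
python3 - <<'E'
from mv import *
to(.507,-.0517,.054,TH+np.pi/2)
E
```

```text
t18.58 at [ 0.5012 -0.0039  0.128 ] rpy [-1.569  0.     1.525] F [ 0.6  0.5 -0.7] w0.122 j [ 0.69  0.4  -0.97  2.03  0.42  0.92  1.02]
  shift [-47.4  74.   -8.1] turn [-0.002  0.01  -0.   ] rows>=2.1
```

Emit:
{"name": "step_arm", "arguments": {"commands": [[[-20, 0, -4, 0, 0.01, 0, -1], [-40, 0, -7, 0, 0.01, 0, -1], [-47.5, 15, -8, 0, 0.01, 0, -1], [-47.5, 40, -8, 0, 0.01, 0, -1], [-47.5, 65, -8, 0, 0.01, 0, -1], [-47.5, 73, -8, 0, 0.01, 0, -1], [-47.5, 73, -8, 0, 0.01, 0, -1], [-47.5, 73, -8, 0, 0.01, 0, -1]]]}}

```text
clock: 19.25
tcp_pos: [0.5078, -0.0483, 0.0563]
eef_rot: [-1.569, -0.001, 1.518]
force: [1.4, -0.0, 0.4]
width: 0.116
```

```bash
python3 - <<'E'
from mv import *
to(.507,-.0517,.0285,TH+np.pi/2)
d=snap('side'); crop(d,205,185,255,230,14,'r6')
E
```

```text
t19.25 at [ 0.5078 -0.0483  0.0563] rpy [-1.569e+00 -1.000e-03  1.518e+00] F [ 1.4 -0.   0.4] w0.116 j [ 0.67  0.52 -0.86  2.06  0.55  0.81  1.  ]
  shift [-3.4 27.8  0.6] turn [-0.001  0.002  0.001] rows>=0.7
```

View pics/r6.png

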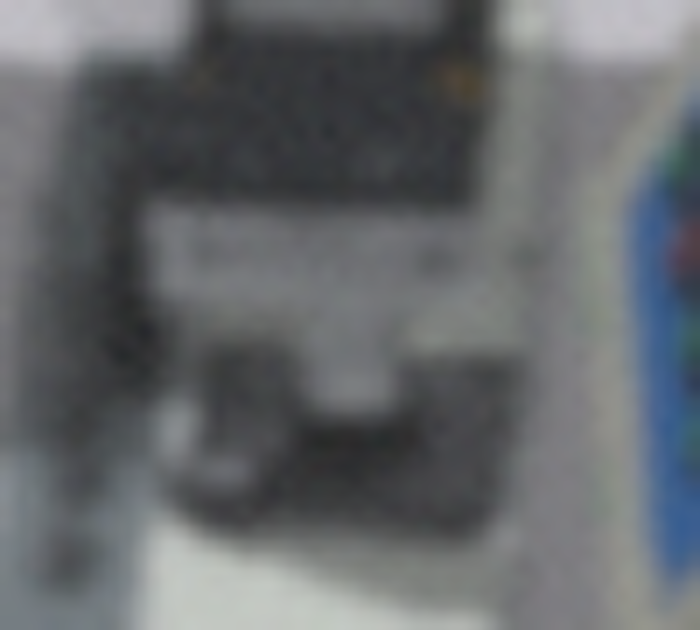

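Emit:
{"name": "step_arm", "arguments": {"commands": [[[-3.4, 0, 0.6, 0, 0, 0, -1], [-3.4, 8, 0.6, 0, 0, 0, -1], [-3.4, 16, 0.6, 0, 0, 0, -1], [-3.4, 23, 0.6, 0, 0, 0, -1], [-3.4, 27.3, 0.6, 0, 0, 0, -1], [-3.4, 27.3, 0.6, 0, 0, 0, -1], [-3.4, 27.3, 0.6, 0, 0, 0, -1]]]}}

```text
clock: 19.88
tcp_pos: [0.5072, -0.052, 0.0289]
eef_rot: [-1.57, -0.0, 1.517]
force: [0.3, -0.5, -0.2]
width: 0.117
```

```bash
python3 - <<'E'
from mv import *
to(.507,-.0517,.0285,TH+np.pi/2)
E
```

```text
t19.88 at [ 0.5072 -0.052   0.0289] rpy [-1.57  -0.     1.517] F [ 0.3 -0.5 -0.2] w0.117 j [ 0.65  0.55 -0.83  2.08  0.6   0.76  0.96]
  shift [0.3 0.4 0.2] turn [-0.001  0.001  0.   ] rows>=0.0
```

Release, lift, then swing left for a look.

Emit:
{"name": "step_arm", "arguments": {"commands": [[[0, 1, 0, 0, 0, 0, -1], [0, 1, 0, 0, 0, 0, -0.5], [0, 1, 0, 0, 0, 0, -0.5], [0, 1, 0, 0, 0, 0, -0.5], [0, 1, 0, 0, 0, 0, -0.5], [0, -20, 0, 0, 0, 0, -0.5], [0, -55, 0, 0, 0, 0, -0.5], [0, -95, 0, 0, 0, 0, -0.5], [10, -110, 0, 0, 0, 0, -0.5], [30, -110, 5, 0, 0.12, 0, -0.5], [55, -110, 10, 0, 0.24, 0, -0.3], [80, -110, 17, 0, 0.36, 0, -0.3]]]}}

```text
clock: 20.88
tcp_pos: [0.4949, 0.0288, 0.1397]
eef_rot: [-1.572, -0.0, 1.149]
force: [-0.0, 0.7, -0.9]
width: 0.337
```

```bash
python3 - <<'E'
from mv import *
to(.452,.13,.15,-.058)
E
```

```text
t20.88 at [0.4949 0.0288 0.1397] rpy [-1.572 -0.     1.149] F [-0.   0.7 -0.9] w0.337 j [ 0.59  0.35 -0.91  2.04  0.35  0.91  0.64]
  shift [ 74.8 -10.3  80.6] turn [1.000e-03 1.207e+00 1.000e-03] rows>=9.7
```

Emit:
{"name": "step_arm", "arguments": {"commands": [[[8, 0, 9, 0, 0.12, 0, -0.3], [15, 0, 16, 0, 0.24, 0, -0.3], [23, 0, 24, 0, 0.36, 0, -0.3], [30, 0, 32, 0, 0.48, 0, -0.3], [38, 0, 40, 0, 0.6, 0, -0.2], [45, 0, 48, 0, 0.72, 0, -0.15], [53, 0, 57, 0, 0.84, 0, -0.15], [60, 0, 65, 0, 0.96, 0, -0.15], [68, 0, 73, 0, 1.08, 0, -0.15], [75, 0, 80, 0, 1.2, 0, -0.15], [75, 0, 80, 0, 1.207, 0, -0.15], [75, 0, 80, 0, 1.207, 0, -0.15]]]}}

```text
clock: 21.88
tcp_pos: [0.4516, 0.1296, 0.1394]
eef_rot: [-1.571, -0.0, -0.045]
force: [-0.0, 0.3, -0.5]
width: 0.424
```

```bash
python3 - <<'E'
from mv import *
to(.4505,-.0147,.1,-.058)
d=snap('top','t5'); crop(d,255,200,305,245,14,'r9')
E
```

```text
t21.88 at [0.4516 0.1296 0.1394] rpy [-1.571 -0.    -0.045] F [-0.   0.3 -0.5] w0.424 j [ 0.23  0.26 -0.73  2.1   0.23  0.86 -0.67]
  shift [   5.4   39.4 -144.2] turn [0.    0.013 0.   ] rows>=3.6
```

View pics/r9.png

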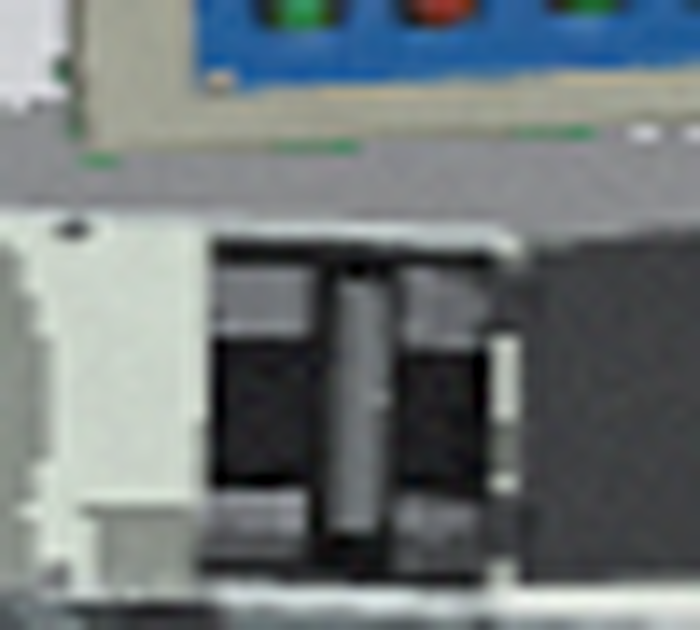

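View pics/t5.png

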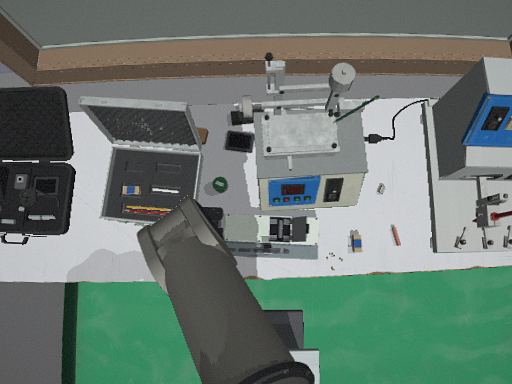

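Emit:
{"name": "step_arm", "arguments": {"commands": [[[0, 0, -20, 0, 0.01, 0, -0.15], [1, 5, -50, 0, 0.013, 0, -0.15], [3, 15, -85, 0, 0.013, 0, -0.15], [4, 25, -120, 0, 0.013, 0, -0.15], [4.5, 38, -144, 0, 0.013, 0, -0.15], [4.5, 38, -144, 0, 0.013, 0, -0.15], [4.5, 38, -144, 0, 0.013, 0, -0.15]]]}}

```text
clock: 22.52
tcp_pos: [0.4485, -0.0166, 0.1006]
eef_rot: [-1.571, 0.001, -0.063]
force: [0.6, 0.5, -0.2]
width: 0.424
```

```bash
python3 - <<'E'
from mv import *
to(.449,-.0147,.048,-.058)
E
```

```text
t22.52 at [ 0.4485 -0.0166  0.1006] rpy [-1.571e+00  1.000e-03 -6.300e-02] F [ 0.6  0.5 -0.2] w0.424 j [ 0.46  0.27 -0.64  2.17  0.23  0.76 -0.39]
  shift [ 0.5 52.6  1.9] turn [-0.    -0.005 -0.001] rows>=1.3
```

Emit:
{"name": "step_arm", "arguments": {"commands": [[[0, 20, 2, 0, 0, 0, -0.15], [0, 45, 2, 0, 0, 0, -0.15], [0, 52, 2, 0, 0, 0, -0.15], [0, 52, 2, 0, 0, 0, -0.15], [0, 52, 2, 0, 0, 0, -0.6], [0, 52, 2, 0, 0, 0, -1], [0, 52, 2, 0, 0, 0, -1], [0, 52, 2, 0, 0, 0, -1], [0, 52, 2, 0, 0, 0, -1]]], "newtons": 25}}

```text
clock: 23.27
tcp_pos: [0.4485, -0.0126, 0.0499]
eef_rot: [-1.571, 0.001, -0.063]
force: [-8.0, 1.3, 6.6]
width: 0.2
```

Emit:
{"name": "step_arm", "arguments": {"commands": [[[0, 0, -2, 0, 0, 0, -1], [0, 0, -8, 0, 0, 0, -1], [0, 0, -16, 0, 0, 0, -1], [0, 0, -24, 0, 0, 0, -1], [-1, 0, -32, 0, 0, 0, -1], [-1, 0, -40, 0, 0, 0, -1], [-1, 0, -45, 0, 0, 0, -1], [-1, 0, -45, 0, 0, 0, -1], [-1, 0, -45, 0, 0, 0, -1]]]}}

```text
clock: 24.02
tcp_pos: [0.4459, -0.0572, 0.0499]
eef_rot: [-1.57, -0.001, -0.063]
force: [-2.8, 5.7, 10.4]
width: 0.198
```

```bash
python3 - <<'E'
from mv import *
to(.45,-.0155,.15,-.058)
d=load('top')
crop(d,375,215,415,252,16,'e4')
E
```

```text
t24.02 at [ 0.4459 -0.0572  0.0499] rpy [-1.57e+00 -1.00e-03 -6.30e-02] F [-2.8  5.7 10.4] w0.198 j [ 0.49  0.36 -0.58  2.21  0.32  0.65 -0.39]
  shift [   1.6 -100.1   41.9] turn [-0.001 -0.005  0.001] rows>=2.6
```

View pics/e4.png

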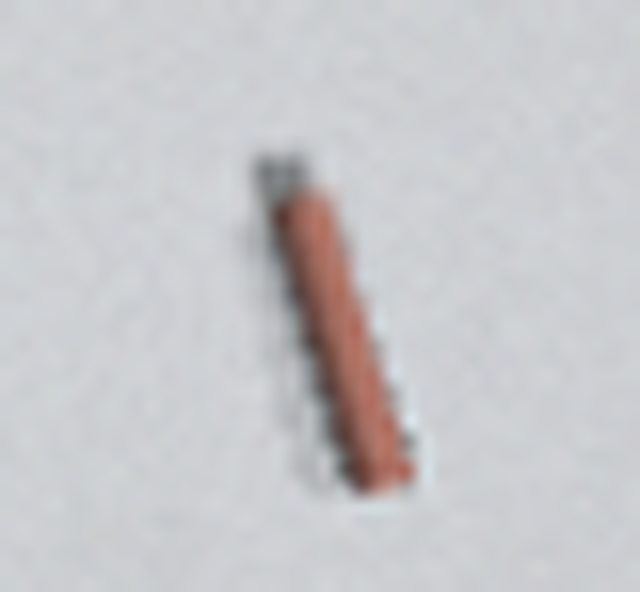

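Emit:
{"name": "step_arm", "arguments": {"commands": [[[0, 0, 0, 0, 0, 0, -0.15], [0, 0, 0, 0, 0, 0, -0.15], [0, 0, 0, 0, 0, 0, -0.15], [0, 0, 0, 0, 0, 0, -0.15], [0, -30, 0, 0, 0, 0, -0.15], [0, -65, 0, 0, 0, 0, -0.15], [0, -100, 0, 0, 0, 0, -0.15], [0, -110, -10, 0, 0.1, 0, -0.15], [0, -110, -40, 0, 0.22, 0, -0.15], [0, -110, -75, 0, 0.34, 0, -0.3], [0, -110, -110, 0, 0.46, 0, -0.3], [0, -110, -145, 0, 0.58, 0, -0.3]]]}}

```text
clock: 25.02
tcp_pos: [0.436, -0.2043, 0.1598]
eef_rot: [-1.571, -0.002, -0.649]
force: [0.5, 0.0, -0.1]
width: 0.351
```

```bash
python3 - <<'E'
from mv import *
to(.4785,-.38,.13,-1.359)
E
```

```text
t25.02 at [ 0.436  -0.2043  0.1598] rpy [-1.571 -0.002 -0.649] F [ 0.5  0.  -0.1] w0.351 j [ 0.73  0.21 -0.48  2.06  0.12  0.89 -0.46]
  shift [ 140.    30.  -114.3] turn [-0.     0.71   0.002] rows>=5.7
```

Emit:
{"name": "step_arm", "arguments": {"commands": [[[22, 0, -18, 0, 0.12, 0, -0.3], [46, 0, -37, 0, 0.24, 0, -0.3], [70, 5, -57, 0, 0.36, 0, -0.3], [94, 10, -76, 0, 0.48, 0, -0.3], [118, 20, -96, 0, 0.6, 0, -0.3], [140, 30, -114, 0, 0.71, 0, -0.3], [140, 30, -114, 0, 0.71, 0, -0.3], [140, 30, -114, 0, 0.71, 0, -0.3]]]}}

```text
clock: 25.68
tcp_pos: [0.4794, -0.3787, 0.1283]
eef_rot: [-1.572, 0.001, -1.355]
force: [0.0, 1.7, 0.4]
width: 0.35
```

```bash
python3 - <<'E'
from mv import *
to(.4785,-.4086,.014,-1.359)
d=snap('top'); crop(d,365,205,415,255,12,'u1')
q=lambda X:((proj(d,X)-[365,205]+.5)*12).round()
s=arm.read_state()['tcp_pos']; print(q([s[0],s[1],s[2]-.011]))
d=snap('side'); crop(d,180,285,260,345,9,'u2')
q=lambda X:((proj(d,X)-[180,285]+.5)*9).round()
print(q([s[0],s[1],s[2]-.011]),q([.4785,-.4086,.012]))
E
```

```text
t25.68 at [ 0.4794 -0.3787  0.1283] rpy [-1.572e+00  1.000e-03 -1.355e+00] F [0.  1.7 0.4] w0.350 j [ 0.76  0.43 -0.26  1.82  0.13  0.91 -0.91]
  shift [ 29.1 114.3  -7.2] turn [ 0.001  0.004 -0.001] rows>=2.8
[413. 343.]
[326. -40.] [332. 275.]
```

View pics/u1.png

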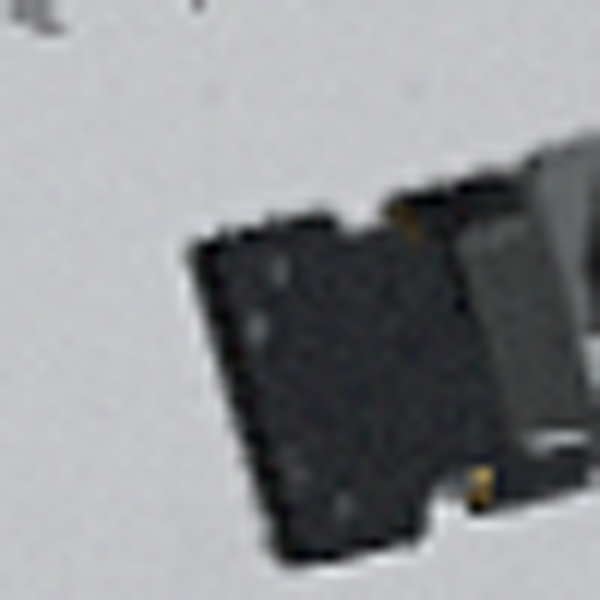

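View pics/u2.png

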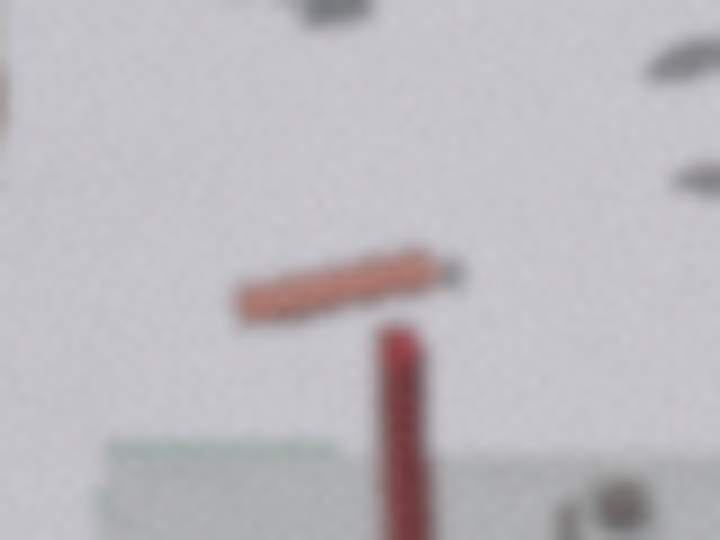

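Emit:
{"name": "step_arm", "arguments": {"commands": [[[10, 20, -4, 0, 0, 0, -0.3], [20, 50, -8, 0, 0, 0, -0.3], [30.5, 80, -8, 0, 0, 0, -0.3], [30.5, 105, -8, 0, 0, 0, -0.3], [30.5, 113, -8, 0, 0, 0, -0.3], [30.5, 113, -8, 0, 0, 0, -0.3], [30.5, 113, -8, 0, 0, 0, -1], [30.5, 113, -8, 0, 0, 0, -1], [30.5, 113, -8, 0, 0, 0, -1], [30.5, 113, -8, 0, 0, 0, -1], [30.5, 113, -8, 0, 0, 0, -1]]], "newtons": 20}}

```text
clock: 26.7
tcp_pos: [0.4794, -0.4093, 0.0178]
eef_rot: [-1.569, -0.002, -1.353]
force: [-1.7, 1.6, 10.2]
width: 0.117
```

Emit:
{"name": "step_arm", "arguments": {"commands": [[[0, -30, 0, 0, 0, 0, -1], [0, -70, 0, 0, 0, 0, -1], [0, -105, 0, 0, 0, 0, -1], [0, -130, 0, 0, 0, 0, -1], [0, -130, 0, 0, 0, 0, -1], [0, -130, 0, 0, 0, 0, -1]]]}}

```text
clock: 27.2
tcp_pos: [0.4793, -0.4095, 0.1484]
eef_rot: [-1.568, -0.003, -1.353]
force: [0.2, -0.9, -1.0]
width: 0.12
```

```bash
python3 - <<'E'
from mv import *
to(.507,-.0517,.145,TH-np.pi/2)
E
```

```text
t27.20 at [ 0.4793 -0.4095  0.1484] rpy [-1.568 -0.003 -1.353] F [ 0.2 -0.9 -1. ] w0.120 j [ 0.8   0.43 -0.25  1.76  0.13  0.96 -0.86]
  shift [-343.4    2.6  104.3] turn [-0.003  0.273  0.003] rows>=8.6
```

Emit:
{"name": "step_arm", "arguments": {"commands": [[[-12, 0, 4, 0, 0.02, 0, -1], [-40, 0, 12, 0, 0.05, 0, -1], [-75, 0, 23, 0, 0.08, 0, -1], [-110, 0, 33, 0, 0.11, 0, -1], [-145, 0, 44, 0, 0.14, 0, -1], [-180, 0, 55, 0, 0.17, 0, -1], [-215, 0, 65, 0, 0.2, 0, -1], [-250, 0, 76, 0, 0.23, 0, -1], [-285, 0, 87, 0, 0.26, 0, -1], [-315, 0, 96, 0, 0.273, 0, -1], [-338, 0, 103, 0, 0.273, 0, -1], [-343.5, 0, 104, 0, 0.273, 0, -1]]]}}

```text
clock: 28.2
tcp_pos: [0.5055, -0.0466, 0.1455]
eef_rot: [-1.572, 0.001, -1.621]
force: [0.7, 0.3, 0.1]
width: 0.12
```

Emit:
{"name": "step_arm", "arguments": {"commands": [[[0, 10, 0, 0, 0, 0, -1], [0, 35, 0, 0, 0, 0, -1], [0, 65, 0, 0, 0, 0, -1], [0, 87, 0, 0, 0, 0, -1], [0, 91, 0, 0, 0, 0, -1], [0, 91, 0, 0, 0, 0, -1], [0, 91, 0, 0, 0, 0, -1]]]}}

```text
clock: 28.78
tcp_pos: [0.5059, -0.0518, 0.0554]
eef_rot: [-1.571, 0.0, -1.627]
force: [0.8, -0.1, 1.0]
width: 0.12
```

```bash
python3 - <<'E'
from mv import *
to(.507,-.0517,.0305,TH-np.pi/2)
d=snap('side'); crop(d,205,185,255,230,14,'u6')
E
```

```text
t28.78 at [ 0.5059 -0.0518  0.0554] rpy [-1.571  0.    -1.627] F [ 0.8 -0.1  1. ] w0.120 j [ 0.26  0.39 -0.34  2.09  0.2   0.69 -1.84]
  shift [-0.1 24.9  1.1] turn [ 0.    -0.001 -0.   ] rows>=0.6
```

View pics/u6.png

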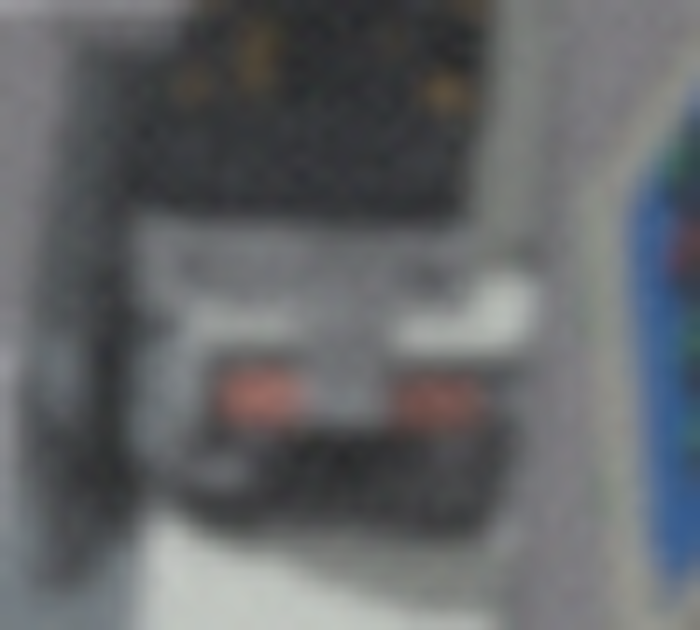

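Emit:
{"name": "step_arm", "arguments": {"commands": [[[0, 0, 1.5, 0, 0, 0, -1], [0, 8, 1.5, 0, 0, 0, -1], [0, 16, 1.5, 0, 0, 0, -1], [0, 22, 1.5, 0, 0, 0, -1], [0, 25, 1.5, 0, 0, 0, -1], [0, 25, 1.5, 0, 0, 0, -1], [0, 25, 1.5, 0, 0, 0, -1]]]}}

```text
clock: 29.42
tcp_pos: [0.5072, -0.051, 0.0298]
eef_rot: [-1.571, 0.0, -1.626]
force: [0.8, -0.5, -1.3]
width: 0.119
```

```bash
python3 - <<'E'
from mv import *
to(.507,-.0517,.0285,TH-np.pi/2)
E
```

```text
t29.42 at [ 0.5072 -0.051   0.0298] rpy [-1.571  0.    -1.626] F [ 0.8 -0.5 -1.3] w0.119 j [ 0.24  0.44 -0.32  2.1   0.23  0.64 -1.86]
  shift [ 0.7  1.3 -0.2] turn [ 0.001 -0.    -0.   ] rows>=0.0
```

Emit:
{"name": "step_arm", "arguments": {"commands": [[[0, 1.5, 0, 0, 0, 0, -1], [0, 1.5, 0, 0, 0, 0, -1], [0, 1.5, 0, 0, 0, 0, -0.5], [0, 1.5, 0, 0, 0, 0, -0.5], [0, 1.5, 0, 0, 0, 0, -0.5], [0, 1.5, 0, 0, 0, 0, -0.5], [0, -20, 0, 0, 0, 0, -0.5], [0, -55, 0, 0, 0, 0, -0.5], [0, -95, 0, 0, 0, 0, -0.5], [0, -112, 0, 0, -0.05, 0, -0.5], [-10, -112, 0, 0, -0.15, 0, -0.3], [-30, -112, -5, 0, -0.27, 0, -0.3]]]}}

```text
clock: 30.42
tcp_pos: [0.5053, -0.0227, 0.1437]
eef_rot: [-1.568, -0.002, -1.355]
force: [-0.1, 0.7, -1.6]
width: 0.338
```

```bash
python3 - <<'E'
from mv import *
to(.452,.13,.15,-.058)
E
```

```text
t30.42 at [ 0.5053 -0.0227  0.1437] rpy [-1.568 -0.002 -1.355] F [-0.1  0.7 -1.6] w0.338 j [ 0.3   0.26 -0.44  2.03  0.15  0.87 -1.58]
  shift [-160.5   -6.6  -19.5] turn [-1.000e-03 -1.297e+00  3.000e-03] rows>=10.4
```

Emit:
{"name": "step_arm", "arguments": {"commands": [[[-14, 0, -2, 0, -0.12, 0, -0.3], [-29, 0, -4, 0, -0.24, 0, -0.3], [-44, 0, -6, 0, -0.36, 0, -0.3], [-59, 0, -8, 0, -0.48, 0, -0.3], [-74, 0, -10, 0, -0.6, 0, -0.3], [-89, 0, -12, 0, -0.72, 0, -0.15], [-104, 0, -14, 0, -0.84, 0, -0.15], [-119, 0, -16, 0, -0.96, 0, -0.15], [-134, 0, -18, 0, -1.08, 0, -0.15], [-149, 0, -19, 0, -1.2, 0, -0.15], [-160, 0, -20, 0, -1.297, 0, -0.15], [-160, 0, -20, 0, -1.297, 0, -0.15]]]}}

```text
clock: 31.42
tcp_pos: [0.4498, 0.133, 0.1423]
eef_rot: [-1.57, -0.0, -0.051]
force: [-0.1, 0.0, 0.8]
width: 0.426
```

```bash
python3 - <<'E'
from mv import *
to(.4465,-.0585,.1,-.058)
d=snap('top','t6'); crop(d,245,200,305,260,10,'u9')
E
```

```text
t31.42 at [0.4498 0.133  0.1423] rpy [-1.57  -0.    -0.051] F [-0.1  0.   0.8] w0.426 j [ 0.25  0.26 -0.75  2.09  0.23  0.87 -0.69]
  shift [   6.5   42.2 -191.5] turn [-0.001  0.007  0.   ] rows>=4.7
```

View pics/u9.png

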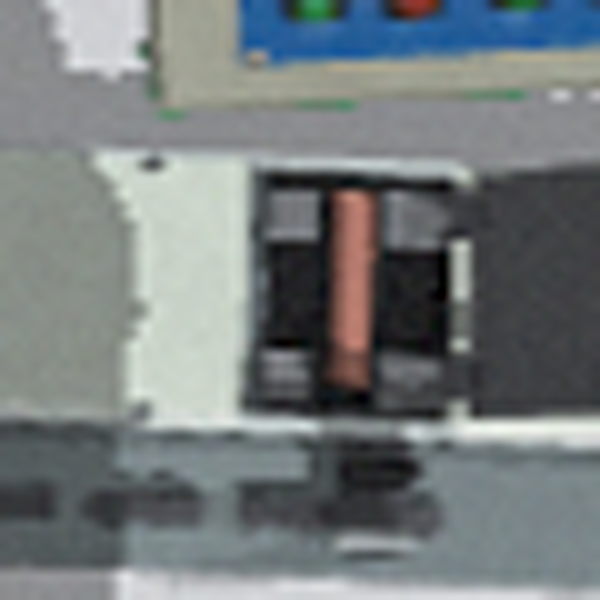

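View pics/t6.png

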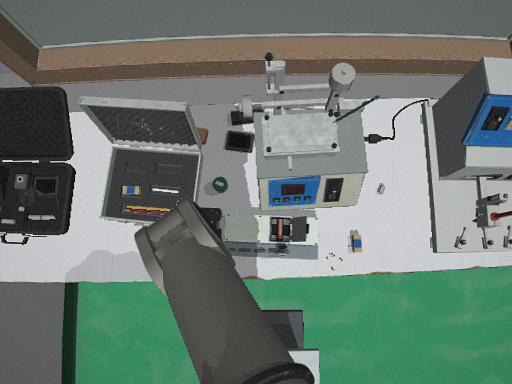

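Emit:
{"name": "step_arm", "arguments": {"commands": [[[0, 0, -20, 0, 0.007, 0, -0.15], [1, 0, -55, 0, 0.007, 0, -0.15], [3, 0, -95, 0, 0.007, 0, -0.15], [4, 10, -135, 0, 0.007, 0, -0.15], [5, 25, -170, 0, 0.007, 0, -0.15], [6, 40, -189, 0, 0.007, 0, -0.15], [6, 42, -189, 0, 0.007, 0, -0.15], [6, 42, -189, 0, 0.007, 0, -0.15]]]}}

```text
clock: 32.13
tcp_pos: [0.4445, -0.0594, 0.0994]
eef_rot: [-1.571, 0.002, -0.072]
force: [-0.1, 0.4, 0.7]
width: 0.424
```

```bash
python3 - <<'E'
from mv import *
to(.4465,-.0575,.048,-.058)
E
```

```text
t32.13 at [ 0.4445 -0.0594  0.0994] rpy [-1.571  0.002 -0.072] F [-0.1  0.4  0.7] w0.424 j [ 0.55  0.27 -0.63  2.17  0.23  0.76 -0.3 ]
  shift [ 2.  51.4  2.1] turn [-0.    -0.014 -0.002] rows>=1.2
```

Emit:
{"name": "step_arm", "arguments": {"commands": [[[2, 20, 2, 0, -0.014, 0, -0.15], [2, 45, 2, 0, -0.014, 0, -0.15], [2, 51, 2, 0, -0.014, 0, -0.15], [2, 51, 2, 0, -0.014, 0, -0.15], [2, 51, 2, 0, -0.014, 0, -0.6], [2, 51, 2, 0, -0.014, 0, -1], [2, 51, 2, 0, -0.014, 0, -1], [2, 51, 2, 0, -0.014, 0, -1], [2, 51, 2, 0, -0.014, 0, -1]]], "newtons": 25}}

```text
clock: 32.88
tcp_pos: [0.4459, -0.0559, 0.0498]
eef_rot: [-1.571, 0.002, -0.052]
force: [-12.5, 4.5, 9.4]
width: 0.193
```

```bash
python3 - <<'E'
from mv import *
p=arm.read_state()['tcp_pos']
to(p[0]+.136*np.sin(.058),p[1]+.136*np.cos(.058),p[2],-.058)
E
```

```text
t32.88 at [ 0.4459 -0.0559  0.0498] rpy [-1.571  0.002 -0.052] F [-12.5   4.5   9.4] w0.193 j [ 0.5   0.36 -0.59  2.21  0.33  0.66 -0.38]
  shift [ 8.00e-01 -1.00e-01  1.36e+02] turn [ 0.001  0.006 -0.002] rows>=3.3
```

Emit:
{"name": "step_arm", "arguments": {"commands": [[[0, 0, 2, 0, 0, 0, -1], [0, 0, 6, 0, 0, 0, -1], [0, 0, 12, 0, 0, 0, -1], [0, 0, 19, 0, 0, 0, -1], [0, 0, 26, 0, 0, 0, -1], [0, 0, 33, 0, 0, 0, -1], [0, 0, 40, 0, 0, 0, -1], [0, 0, 47, 0, 0, 0, -1], [0, 0, 54, 0, 0, 0, -1], [0, 0, 61, 0, 0, 0, -1], [0, 0, 66, 0, 0, 0, -1], [0, 0, 70, 0, 0, 0, -1]]]}}

```text
clock: 33.88
tcp_pos: [0.4501, 0.0137, 0.0498]
eef_rot: [-1.572, 0.001, -0.053]
force: [-7.5, -2.2, 5.1]
width: 0.198
```

Emit:
{"name": "step_arm", "arguments": {"commands": [[[0, 0, 3, 0, 0, 0, -1], [0, 0, 9, 0, 0, 0, -1], [0, 0, 16, 0, 0, 0, -1], [0, 0, 23, 0, 0, 0, -1], [0, 0, 30, 0, 0, 0, -1], [0, 0, 37, 0, 0, 0, -1], [0, 0, 44, 0, 0, 0, -1], [0, 0, 51, 0, 0, 0, -1], [0, 0, 57, 0, 0, 0, -1], [0, 0, 62, 0, 0, 0, -1], [0, 0, 65, 0, 0, 0, -1], [0, 0, 65, 0, 0, 0, -1]]]}}

```text
clock: 34.88
tcp_pos: [0.4539, 0.079, 0.0498]
eef_rot: [-1.571, 0.0, -0.052]
force: [-6.3, 2.5, 0.6]
width: 0.197
```

```bash
python3 - <<'E'
from mv import *
p=arm.read_state()['tcp_pos']
to(*p)
E
```

```text
t34.88 at [0.4539 0.079  0.0498] rpy [-1.571  0.    -0.052] F [-6.3  2.5  0.6] w0.197 j [ 0.22  0.38 -0.62  2.18  0.36  0.67 -0.7 ]
  shift [0. 0. 0.] turn [ 0.001  0.    -0.   ] rows>=0.0
```

Emit:
{"name": "step_arm", "arguments": {"commands": [[[0, 0, 1.5, 0, 0, 0, -1], [0, 0, 2.5, 0, 0, 0, -1], [0, 0, 2.5, 0, 0, 0, -1], [0, 0, 2.5, 0, 0, 0, -1]]]}}

```text
clock: 35.22
tcp_pos: [0.4539, 0.0795, 0.0498]
eef_rot: [-1.574, 0.001, -0.054]
force: [-5.9, -9.5, 5.5]
width: 0.195
```

```bash
python3 - <<'E'
from mv import *
p=arm.read_state()['tcp_pos']
to(*p)
E
```

```text
t35.22 at [0.4539 0.0795 0.0498] rpy [-1.574e+00  1.000e-03 -5.400e-02] F [-5.9 -9.5  5.5] w0.195 j [ 0.22  0.38 -0.62  2.18  0.36  0.67 -0.7 ]
  shift [0. 0. 0.] turn [ 0.003  0.    -0.001] rows>=0.0
```

Emit:
{"name": "step_arm", "arguments": {"commands": [[[0, 0, 2.5, 0, 0, 0, -0.15], [0, 0, 2.5, 0, 0, 0, -0.15], [0, 0, 2.5, 0, 0, 0, -0.15], [0, 0, 2.5, 0, 0, 0, -0.15], [0, -30, 0, 0, 0, 0, -0.15], [0, -65, 0, 0, 0, 0, -0.15], [0, -100, 0, 0, 0, 0, -0.15], [0, -135, 0, 0, 0, 0, -0.3], [0, -150, 0, 0, 0, 0, -0.5], [0, -150, 0, 0, 0, 0, -1], [0, -150, 0, 0, 0, 0, -1]]]}}

```text
clock: 36.13
tcp_pos: [0.4554, 0.0813, 0.2003]
eef_rot: [-1.571, -0.003, -0.053]
force: [-0.1, 0.6, 0.1]
width: 0.176
```

```bash
sed -i 's/W0=np.array(.*; TH/W0=np.array([.506,-.0517]); TH/' mv.py; python3 - <<'E'
from mv import *
p=mag(0,-.107); to(p[0],p[1],.2,TH-np.pi/2)
d=snap('side'); crop(d,190,140,250,210,8,'v1')
d=snap('top'); crop(d,215,200,325,265,7,'v2')
E
```

```text
t36.13 at [0.4554 0.0813 0.2003] rpy [-1.571 -0.003 -0.053] F [-0.1  0.6  0.1] w0.176 j [ 0.35  0.15 -0.72  2.05  0.12  0.98 -0.48]
  shift [  57.3    0.4 -237.1] turn [-0.002  1.573  0.003] rows>=12.6
```

View pics/v1.png

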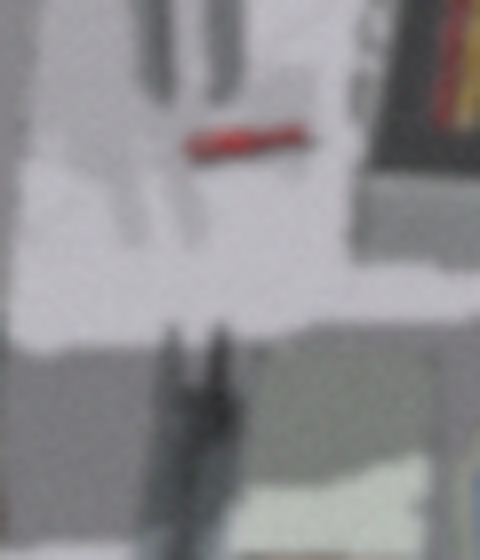

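View pics/v2.png

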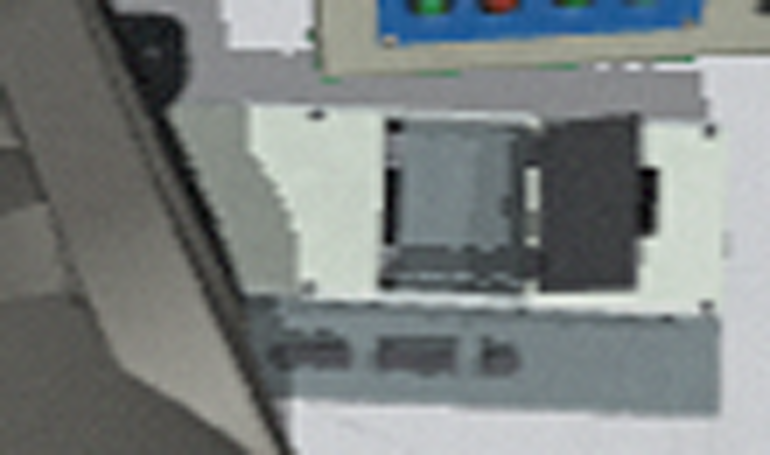

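Emit:
{"name": "step_arm", "arguments": {"commands": [[[4, 0, -18, 0, 0.12, 0, -1], [9, 0, -38, 0, 0.24, 0, -1], [14, 0, -58, 0, 0.36, 0, -1], [19, 0, -78, 0, 0.48, 0, -1], [24, 0, -98, 0, 0.6, 0, -1], [29, 0, -118, 0, 0.72, 0, -1], [34, 0, -138, 0, 0.84, 0, -1], [39, 0, -158, 0, 0.96, 0, -1], [44, 0, -178, 0, 1.08, 0, -1], [48, 0, -198, 0, 1.2, 0, -1], [53, 0, -218, 0, 1.32, 0, -1], [57, 0, -237, 0, 1.44, 0, -1]]]}}

```text
clock: 37.23
tcp_pos: [0.4987, -0.1593, 0.1976]
eef_rot: [-1.573, 0.001, -1.498]
force: [0.1, 0.0, 0.4]
width: 0.005
```

```bash
python3 - <<'E'
from mv import *
p=mag(0,-.112); to(p[0],p[1],.089,TH-np.pi/2)
E
```

```text
t37.23 at [ 0.4987 -0.1593  0.1976] rpy [-1.573e+00  1.000e-03 -1.498e+00] F [0.1 0.  0.4] w0.005 j [ 0.51  0.22 -0.37  1.94  0.09  0.99 -1.4 ]
  shift [  4.4 108.6   1. ] turn [ 0.002  0.128 -0.001] rows>=2.6
```

Emit:
{"name": "step_arm", "arguments": {"commands": [[[4, 0, 1, 0, 0.12, 0, -1], [4, 10, 1, 0, 0.128, 0, -1], [4, 40, 1, 0, 0.128, 0, -1], [4, 75, 1, 0, 0.128, 0, -1], [4, 104, 1, 0, 0.128, 0, -1], [4, 108.5, 1, 0, 0.128, 0, -1], [4, 108.5, 1, 0, 0.128, 0, -1]]]}}

```text
clock: 37.82
tcp_pos: [0.4988, -0.1609, 0.0884]
eef_rot: [-1.575, 0.002, -1.616]
force: [0.4, 0.3, 1.1]
width: 0.002
```

```bash
python3 - <<'E'
from mv import *
p=mag(0,0.0); to(p[0],p[1],.089,TH-np.pi/2)
d=snap('side'); crop(d,195,170,275,250,8,'v3')
E
```

```text
t37.82 at [ 0.4988 -0.1609  0.0884] rpy [-1.575  0.002 -1.616] F [0.4 0.3 1.1] w0.002 j [ 0.47  0.36 -0.33  2.04  0.17  0.77 -1.58]
  shift [-109.4   -0.4    2.2] turn [ 0.005  0.01  -0.002] rows>=2.6
```

View pics/v3.png

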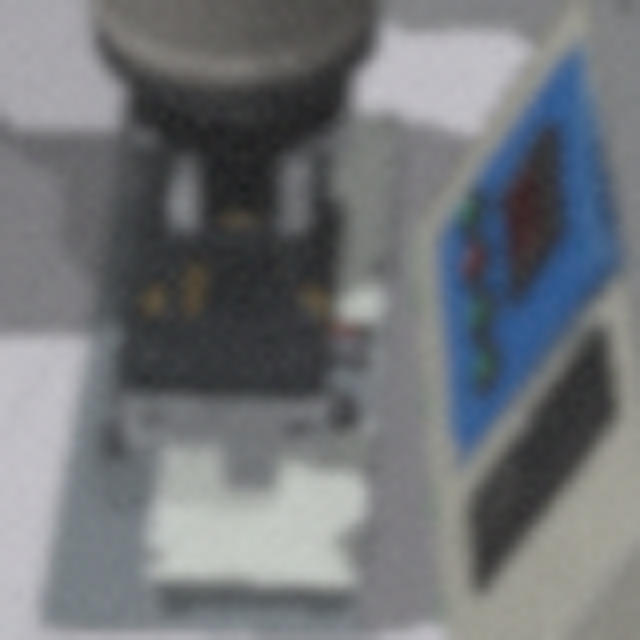

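Emit:
{"name": "step_arm", "arguments": {"commands": [[[-6, 0, 2, 0, 0.01, 0, -1], [-15, 0, 2, 0, 0.01, 0, -1], [-25, 0, 2, 0, 0.01, 0, -1], [-35, 0, 2, 0, 0.01, 0, -1], [-45, 0, 2, 0, 0.01, 0, -1], [-55, 0, 2, 0, 0.01, 0, -1], [-65, 0, 2, 0, 0.01, 0, -1], [-75, 0, 2, 0, 0.01, 0, -1], [-85, 0, 2, 0, 0.01, 0, -1], [-95, 0, 2, 0, 0.01, 0, -1], [-104, 0, 2, 0, 0.01, 0, -1], [-109, 0, 2, 0, 0.01, 0, -1]]]}}

```text
clock: 38.87
tcp_pos: [0.5078, -0.052, 0.0907]
eef_rot: [-1.571, 0.0, -1.629]
force: [-0.4, -0.3, 0.0]
width: 0.007
```

```bash
python3 - <<'E'
from mv import *
p=mag(0,0.0); to(p[0],p[1],.048,TH-np.pi/2)
d=snap('side'); crop(d,195,150,275,230,8,'v4')
E
```

```text
t38.87 at [ 0.5078 -0.052   0.0907] rpy [-1.571  0.    -1.629] F [-0.4 -0.3  0. ] w0.007 j [ 0.29  0.34 -0.37  2.07  0.18  0.76 -1.82]
  shift [-0.2 42.7 -1.8] turn [ 0.    -0.003 -0.   ] rows>=1.0
```

View pics/v4.png

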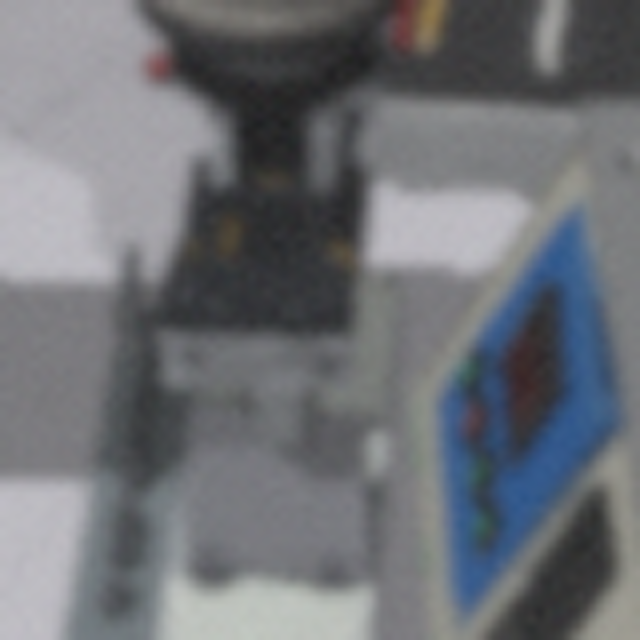

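Emit:
{"name": "step_arm", "arguments": {"commands": [[[0, 6, -1, 0, 0, 0, -1], [0, 14, -1, 0, 0, 0, -1], [0, 22, -1, 0, 0, 0, -1], [0, 30, -1, 0, 0, 0, -1], [0, 36, -1, 0, 0, 0, -1], [0, 40, -1, 0, 0, 0, -1], [0, 42, -1, 0, 0, 0, -1], [0, 42, -1, 0, 0, 0, -1]]]}}

```text
clock: 39.58
tcp_pos: [0.5065, -0.0534, 0.0481]
eef_rot: [-1.572, 0.0, -1.63]
force: [-0.2, 0.2, -1.0]
width: 0.007
```

Emit:
{"name": "step_arm", "arguments": {"commands": [[[0, 1, 0, 0, 0, 0, -1], [0, 2, 0, 0, 0, 0, -1], [0, 2, 0, 0, 0, 0, -1]]]}}

```text
clock: 39.83
tcp_pos: [0.507, -0.0535, 0.0468]
eef_rot: [-1.57, 0.0, -1.63]
force: [-0.1, 0.4, 0.3]
width: 0.005
```

Emit:
{"name": "step_arm", "arguments": {"commands": [[[0, 1, 0, 0, 0, 0, -1], [0, 1, 0, 0, 0, 0, -1], [0, 1, 0, 0, 0, 0, -1]]]}}

```text
clock: 40.08
tcp_pos: [0.5071, -0.0535, 0.0465]
eef_rot: [-1.57, -0.0, -1.63]
force: [-4.1, 1.0, 15.1]
width: 0.005
```

Emit:
{"name": "step_arm", "arguments": {"commands": [[[0, 1, 0, 0, 0, 0, -1], [0, 1, 0, 0, 0, 0, -1], [0, 1, 0, 0, 0, 0, -1]]]}}

```text
clock: 40.33
tcp_pos: [0.5073, -0.0535, 0.0462]
eef_rot: [-1.57, -0.001, -1.63]
force: [-9.3, 1.1, 31.5]
width: 0.008
```

Firm contact with the shut lid. Lift clear and look.

Emit:
{"name": "step_arm", "arguments": {"commands": [[[0, -5, 0, 0, 0, 0, -1], [0, -25, 0, 0, 0, 0, -1], [0, -60, 0, 0, 0, 0, -1], [0, -95, 0, 0, 0, 0, -1], [0, -130, 0, 0, 0, 0, -1], [30, -160, 0, 0, 0, 0, -1], [65, -160, 0, 0, 0, 0, -1], [100, -160, 0, 0, 0, 0, -1], [140, -160, 0, 0, 0, 0, -1], [180, -160, 0, 0, 0, 0, -1], [215, -160, 0, 0, 0, 0, -1], [240, -160, 0, 0, 0, 0, -1]]]}}

```text
clock: 41.33
tcp_pos: [0.4916, -0.2967, 0.2049]
eef_rot: [-1.571, -0.001, -1.633]
force: [-0.9, 0.7, -0.1]
width: 0.007
```

```bash
python3 - <<'E'
from mv import *
p=arm.read_state()['tcp_pos'];to(*p)
d=snap('side'); crop(d,190,150,270,240,7,'w1')
d=snap('top','t9'); crop(d,215,200,325,265,7,'w2')
for u,v in [(276,220),(281,228),(286,235),(290,222),(270,230),(262,225)]: print(u,v,dep(d,u,v).round(4))
E
```

```text
t41.33 at [ 0.4916 -0.2967  0.2049] rpy [-1.571e+00 -1.000e-03 -1.633e+00] F [-0.9  0.7 -0.1] w0.007 j [ 0.63  0.29 -0.24  1.84  0.08  1.03 -1.28]
  shift [0. 0. 0.] turn [-0.     0.     0.001] rows>=0.0
276 220 [ 0.5302 -0.041   0.0388]
281 228 [ 0.5065 -0.0555  0.036 ]
286 235 [ 0.4855 -0.0698  0.0366]
290 222 [ 0.5235 -0.0823  0.0402]
270 230 [ 0.5011 -0.0228  0.0348]
262 225 [0.5164 0.0008 0.0328]
```

View pics/w1.png

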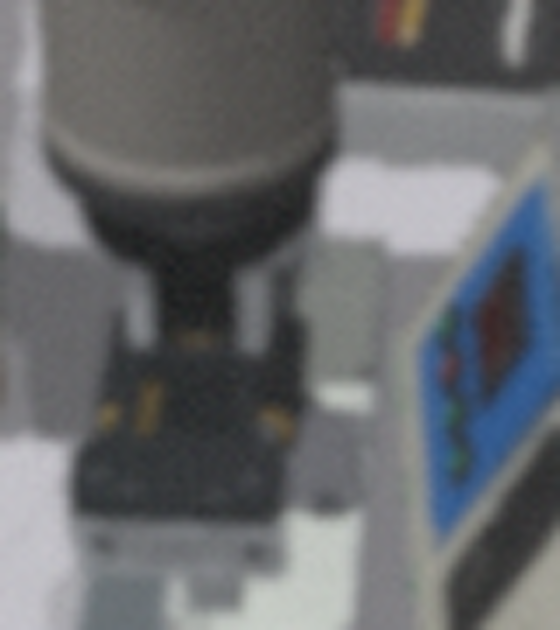

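View pics/w2.png

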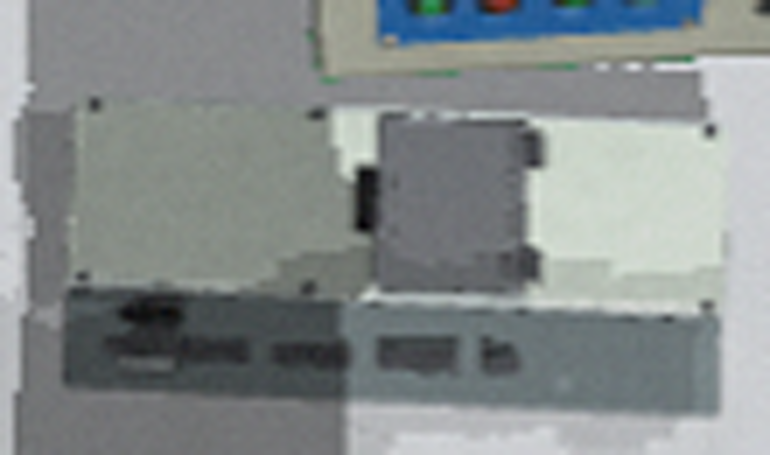

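View pics/t9.png

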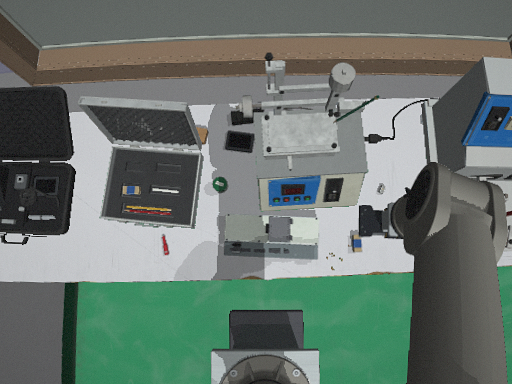

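```bash
python3 - <<'E'
from mv import *
print(workorder.hand_in()); s=arm.read_state(); print(s['clock'],s['force'])
E
```

```text
the job is handed in; nothing more can be done
None
the job is handed in; nothing more can be done
```

All three rods (two pink, one grey) are loaded one per pocket, the shuttle is home and latched, and the lid is shut. I handed the job in about 41 s into the run; it gave no verdict.

- **Rods:** top-camera pictures after each placing showed every rod lying in its own pocket. The first pink rod, in pocket 2, sits about 3 mm off centre across the pocket and 3 mm along it. The other two look centred. I judged that they lie flat from the pictures only.
- **Shuttle and tab:** the shuttle came up against its end stop with about 9 N, then I released it. The grip plates are back at their starting position and spacing in the top picture. I judged the tab latched from that; I could not read the joint itself.
- **Lid:** I pressed it down until contact, about 31 N at the fingers. It looks flat in the picture, with surface depths of 35–40 mm.
- **Bystanders and arm:** no bystander looked moved in the last top picture, and the arm was clear of everything.

One check disagreed: the side camera placed the window and rods about 3 mm off from the top camera. The first rod's offset came from following the side camera partway, and I corrected for it on the other two.

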